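# Make up the cuff kit and the ring kit

## Task

Make up the kits for two jobs from the stock standing between the trays: put the flat steel bench block and the round metal tin into the tray that holds the ladder cuff, and the tall ring mandrel, the wax block and the loupe into the tray that holds the small ringed cone. Set each thing the right way up, flat on the floor of an empty compartment and well inside it, only one to a compartment. Leave the cuff and the ringed cone in their compartments and the short bare cone where it stands.

Things in the scene. Friction and masses are not known exactly. Their poses are not given: they have to be found in the camera images.
- cuff_tray: fixed wooden tray, 164x164 mm, may stand on either side; known by the ladder cuff in its (+x, +y) compartment. Origin: centre of its underside; x, y along its sides, z up. Rim and crossed dividers, 4 mm thick, tops 8 mm above the worktop, make 2 x 2 compartments 76x76 mm inside, centres at x, y = +-40 mm, floor 3 mm above the worktop; three start empty. The other tray is alike
- ring_tray: fixed wooden tray, 164x164 mm, may stand on either side; known by the small ringed cone in its (+x, +y) compartment. Origin: centre of its underside; x, y along its sides, z up. Rim and crossed dividers, 4 mm thick, tops 8 mm above the worktop, make 2 x 2 compartments 76x76 mm inside, centres at x, y = +-40 mm, floor 3 mm above the worktop; three start empty. The other tray is alike
- cuff: ladder cuff, an open C-shaped metal band with rungs, 52x60 mm and 14 mm high, lying flat: the job that marks the cuff tray; leave it there. Origin: centre of its underside; z up
- ringed_cone: small black cone with silver rings stacked on it, foot 33 mm across, 62 mm high: the job that marks the ring tray; leave it there. Origin: centre of its underside; z up
- bench_block: steel bench block: flat dark steel disc, 52 mm across, 12 mm high. Origin: centre of its underside; z up. Stands loose on the worktop among the stock at the start.
- metal_tin: round bright metal tin with its lid on (the lid does not come off), 51 mm across, 20 mm high. Origin: centre of its underside; z up. Stands loose on the worktop among the stock at the start.
- tall_mandrel: tall black ring mandrel: round foot 41 mm across running up into a slender spike, 98 mm high in all, without rings; grasp the spike (14 mm thick where it leaves the 18 mm high foot, tapering upward). Origin: centre of its underside; z up. Stands loose on the worktop among the stock at the start.
- wax: carving-wax block, 30 mm (its x) by 46 mm (its y), 19 mm high. Origin: centre of its underside; z up. Stands loose on the worktop among the stock at the start.
- eye_loupe: folding loupe, small white-and-black oval, 25 mm (its x) by 30 mm (its y), 13 mm high, lying flat. Origin: centre of its underside; z up. Stands loose on the worktop among the stock at the start.
- short_cone: short black ring cone, foot 40 mm across, 56 mm high, without rings; it stands among the stock, belongs to no kit and stays where it is. Origin: centre of its underside; z up
Not all that is in view belongs to the job. What is shaped like the bench_block but orange or purple is not meant.

How it is judged (in metres and radians):
At the end, for the whole second after the job is handed in: Block, tin in cuff tray; mandrel, wax, loupe in ring tray: one per free compartment, centre off by under 20 mm (block, tin), 24 (mandrel), 26 (wax), 30 (loupe) along tray x, y; flat (tilt < 0.06 rad), at rest. Cuff (20), ringed cone (24) still in theirs; short cone upright, moved < 20 mm (((x of bench_block in the frame of cuff_tray between 0.02 and 0.06 m and y of bench_block in the frame of cuff_tray between -0.06 and -0.02 m) or (x of bench_block in the frame of cuff_tray between -0.06 and -0.02 m and y of bench_block in the frame of cuff_tray between 0.02 and 0.06 m) or (x of bench_block in the frame of cuff_tray between -0.06 and -0.02 m and y of bench_block in the frame of cuff_tray between -0.06 and -0.02 m)) and z of each of bench_block, metal_tin, cuff in the frame of cuff_tray below 0.005 m and angle between each of bench_block, metal_tin, tall_mandrel, wax, eye_loupe, cuff, ringed_cone, short_cone's own z axis and vertical below 0.06 rad and linear speed of each of bench_block, metal_tin, tall_mandrel, wax, eye_loupe, cuff, ringed_cone below 0.02 m/s and ((x of metal_tin in the frame of cuff_tray between 0.02 and 0.06 m and y of metal_tin in the frame of cuff_tray between -0.06 and -0.02 m) or (x of metal_tin in the frame of cuff_tray between -0.06 and -0.02 m and y of metal_tin in the frame of cuff_tray between 0.02 and 0.06 m) or (x of metal_tin in the frame of cuff_tray between -0.06 and -0.02 m and y of metal_tin in the frame of cuff_tray between -0.06 and -0.02 m)) and not ((x of bench_block in the frame of cuff_tray between 0.02 and 0.06 m and y of bench_block in the frame of cuff_tray between -0.06 and -0.02 m) and (x of metal_tin in the frame of cuff_tray between 0.02 and 0.06 m and y of metal_tin in the frame of cuff_tray between -0.06 and -0.02 m)) and not ((x of bench_block in the frame of cuff_tray between -0.06 and -0.02 m and y of bench_block in the frame of cuff_tray between 0.02 and 0.06 m) and (x of metal_tin in the frame of cuff_tray between -0.06 and -0.02 m and y of metal_tin in the frame of cuff_tray between 0.02 and 0.06 m)) and not ((x of bench_block in the frame of cuff_tray between -0.06 and -0.02 m and y of bench_block in the frame of cuff_tray between -0.06 and -0.02 m) and (x of metal_tin in the frame of cuff_tray between -0.06 and -0.02 m and y of metal_tin in the frame of cuff_tray between -0.06 and -0.02 m)) and z of each of tall_mandrel, wax, eye_loupe, ringed_cone in the frame of ring_tray below 0.005 m and ((x of tall_mandrel in the frame of ring_tray between 0.016 and 0.064 m and y of tall_mandrel in the frame of ring_tray between -0.064 and -0.016 m) or (x of wax in the frame of ring_tray between 0.014 and 0.066 m and y of wax in the frame of ring_tray between -0.066 and -0.014 m) or (x of eye_loupe in the frame of ring_tray between 0.01 and 0.07 m and y of eye_loupe in the frame of ring_tray between -0.07 and -0.01 m)) and ((x of tall_mandrel in the frame of ring_tray between -0.064 and -0.016 m and y of tall_mandrel in the frame of ring_tray between 0.016 and 0.064 m) or (x of wax in the frame of ring_tray between -0.066 and -0.014 m and y of wax in the frame of ring_tray between 0.014 and 0.066 m) or (x of eye_loupe in the frame of ring_tray between -0.07 and -0.01 m and y of eye_loupe in the frame of ring_tray between 0.01 and 0.07 m)) and ((x of tall_mandrel in the frame of ring_tray between -0.064 and -0.016 m and y of tall_mandrel in the frame of ring_tray between -0.064 and -0.016 m) or (x of wax in the frame of ring_tray between -0.066 and -0.014 m and y of wax in the frame of ring_tray between -0.066 and -0.014 m) or (x of eye_loupe in the frame of ring_tray between -0.07 and -0.01 m and y of eye_loupe in the frame of ring_tray between -0.07 and -0.01 m)) and x of cuff in the frame of cuff_tray between 0.02 and 0.06 m and y of cuff in the frame of cuff_tray between 0.02 and 0.06 m and x of ringed_cone in the frame of ring_tray between 0.016 and 0.064 m and y of ringed_cone in the frame of ring_tray between 0.016 and 0.064 m and distance of short_cone from where it was at the start of the episode below 0.02 m); the robot touches nothing.
It also fails if it takes over 99 s, if anything falls off the work surface, if the arm or the gripper's body presses on something with over 40 N, if the wrist force passes 120 N, or if a joint passes its speed limit or range.

## Robot

A 6-joint arm with a two-finger parallel gripper is mounted at the origin on a cart in front of the work surface, level with it; the furniture and walls round the work are solid. World frame = base frame: x ahead of the robot, y to its left, z up, the work surface at z = 0. Lengths are in m, angles in degrees, forces in N, time in s.
With the tool pointing down it reaches from about 0.4 to 0.825 m from the base axis. Payload 7 kg.
Tool frame: the origin (TCP) lies at the very end of the fingers, on their centre line; the grasp point (between the pads) lies 19 mm behind it; z points along the fingers, y is the line along which they close (so a half turn about z gives the same grasp; the last joint's range is limited). The gripper opens to 88 mm and grips with 3 to 60 N. Pads are 19 mm wide; open, the fingers measure 130 mm over their backs; the gripper's body (78 mm by 193 mm) begins 47 mm behind the grasp point.
Start: joints at [85.319, 20.546, 0.682, 0, -70.136, -16.507], TCP at [0.244, 0.629, 0.227] pointing down, gripper open.
Joint ranges: [-176.03, 176.03], [-82.01, 121.73], [-58.28, 71.71], [-173.87, 95.51], [-174.79, -0.11], [-173.66, 173.66]. Speed limits (degrees/s): [136.94, 136.94, 172.46, 180, 180, 180].

## Interface

Orientations are given as [roll, pitch, yaw] about the fixed x, y, z axes, in that order (R = Rz(yaw) Ry(pitch) Rx(roll)).
In Python, from plant import ctrl, cams, workorder gives the robot as it stands.
- The arm moves only by the tool play_rows, never from a script. Its argument "motion" is a list of rows, each an object of numbers: "x", "y", "z": the shift along the tool's x, y, z normalised to -1 to 1, where 1 is 0.025 m; "rx", "ry", "rz": the turn, a rotation vector about the tool's x, y, z normalised to -1 to 1, where 1 is 4 degrees. A call has 1 to 20 rows; each row shifts and turns the commanded pose from where the row before left it, along the tool's axes as they then stand; what a row does not reach is not made up. A row lasts 1/8 s, in which the tool goes at most 62.5 mm and 10.7 degrees, less where a joint would pass 70% of its speed; a pose out of reach is approached as far as the arm can. A call with a number of a shift or a turn outside -1 to 1 is refused whole. A call with a gripper value outside its range is refused whole. "fingers" is the opening, from -1 (shut) to 1 (fully open), set as the call begins (left out, the last holds). The fingers move at their own pace and stop on an object; the grip force is fixed at half the most. Time passes only in rows, so rows that do not move let the fingers close. It gives the time, the measured TCP pose, the force, the opening and the grip force at its end, in the units of the state.
- ctrl.get_obs(): the state, without advancing time (a new reading comes with each control period).
- cams.snapshot(name): name is "side" or "top"; returns the picture (420x560x3 uint8, blue, green, red); there is no depth.
- cams.get_calibration(name): a dict with "vertical_fov" (degrees; the focal length in pixels is half the picture's height over the tangent of half this angle, whatever the lens; pixels are square), "cx", "cy" (the principal point, pixels), "k1" (the pictures are not rectified: a ray, as slopes to the right and down, at radius r is drawn at 1 + k1 r^2 times it, then the intrinsics apply), "position" and "rotation" of the camera in the world. Camera axes: x right, y up, looking along -z (the intrinsics and any distortion apply to the point x, -y, -z); pixel columns grow to the right and rows downward; lengths in m; the calibration is good to about 2 mm. A picture is of the moment at which its call begins. get_calibration takes no time and is no camera call.
- workorder.close_job(): hands the job in; it is judged then, once.
The state is a dict: "clock": time; "joint_pos": joint angles; "qvel": joint speeds; "tau": joint torques, N m; "tool_pos": TCP position; "orientation": TCP orientation; "force": force on the tool from outside, world axes, zero at the start; "moment": the same for the moment, N m; "opening": finger opening in m; "gripper_force": force on a finger pad.
Only numpy, scipy, OpenCV 4.12 (cv2) and the standard library are available. Lean on these libraries where they do the work, as an engineer would, in place of code of your own. Each camera call takes 0.05 s, during which the arm holds its last target. There are 200 camera calls.

## Working session

There is one attempt and no reset: what is moved stays moved. The work goes in short steps, Python scripts to look and compute and a tool call to move; the robot and the scene stay as the last step left them, time stands still between calls to the robot, and variables do not carry over. Pictures are saved under pics/ and viewed, at most 14 in all, crops included, and the job is handed in when it is done.

Besides the shell and the picture viewer there is one more tool, called after ">>>" by a JSON object that holds its "op" and its "data". play_rows: Moves the arm, as the interface text tells. Its arguments: {"type":"object","properties":{"motion":{"type":"array"},"fingers":{"type":"number"}},"required":["motion"]}

```bash
ls; mkdir -p pics
python3 - <<'E'
from plant import ctrl,cams
import cv2
o=ctrl.get_obs();print(o)
for n in("side","top"):
    print(n,cams.get_calibration(n)); cv2.imwrite(f"pics/{n}0.png",cams.snapshot(n))
E
```

```text
pics
{'clock': 0.0, 'joint_pos': array([ 8.53175311e+01,  2.05910721e+01,  6.34839254e-01, -1.97939756e-02,
       -7.01359972e+01, -1.65063194e+01]), 'qvel': array([ 0.01920746,  0.01278806,  0.08749369, -0.03935556, -0.02073482,
        0.04111145]), 'tau': array([ 2.67234309e-04, -5.82714307e+01,  2.93051237e+01,  6.99689224e+00,
        6.91245645e-03, -1.57537174e-04]), 'tool_pos': array([0.24383078, 0.62890579, 0.22563591]), 'orientation': array([ 1.79906284e+02, -8.36613894e-03, -2.11955222e+01]), 'force': array([0.20658289, 0.04065108, 0.35249265]), 'moment': array([-0.00231007, -0.04289926,  0.00019383]), 'gripper_force': 0.0, 'opening': 0.08774037917519355}
side {'vertical_fov': 57.831794945631906, 'cx': 271.3894192251513, 'cy': 215.8581790740222, 'k1': -0.0007354500397606925, 'position': array([0.51264516, 0.83766762, 0.49852125]), 'rotation': array([  62.00014672,    0.76736067, -173.8098484 ])}
top {'vertical_fov': 48.962760869349026, 'cx': 280.76686510081527, 'cy': 208.5220111068194, 'k1': -0.04540369753489734, 'position': array([ 0.4557482 , -0.00884088,  1.31857543]), 'rotation': array([  6.78111068,  -0.77737805, -90.28680033])}
```

View pics/side0.png

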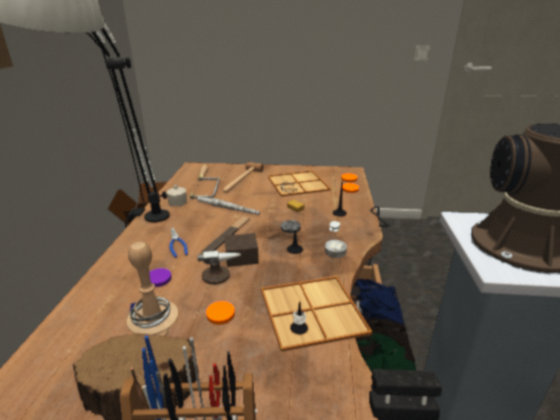

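View pics/top0.png

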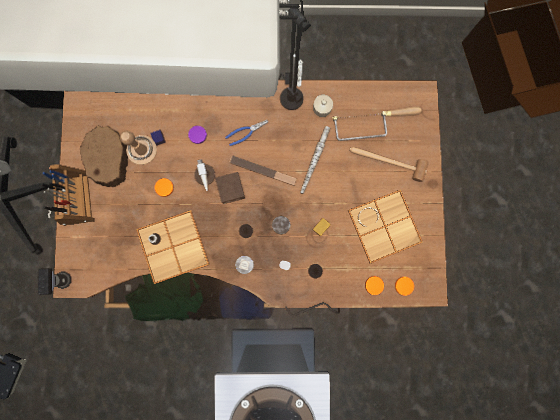

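```bash
cat > h.py <<'E'
import numpy as np,cv2
from scipy.spatial.transform import Rotation as R
from plant import ctrl,cams
def cam(n):
    c=cams.get_calibration(n);f=210/np.tan(np.radians(c["vertical_fov"]/2))
    K=np.array([[f,0,c["cx"]],[0,f,c["cy"]],[0,0,1]]);D=np.array([c["k1"],0,0,0,0])
    return K,D,R.from_euler("xyz",c["rotation"],degrees=True).as_matrix()@np.diag([1,-1,-1]),c["position"]
C={n:cam(n) for n in("side","top")}
def ray(n,p):
    K,D,r,t=C[n];q=cv2.undistortPoints(np.array([[p]],float),K,D)[0,0]
    d=r@[*q,1];return t,d/np.linalg.norm(d)
def plane(n,p,z):
    t,d=ray(n,p);return t+d*(z-t[2])/d[2]
def tri(pt,ps):
    a,u=ray("top",pt);b,v=ray("side",ps)
    s=np.linalg.lstsq(np.c_[u,-v],b-a,rcond=None)[0];A=a+s[0]*u;B=b+s[1]*v
    return (A+B)/2,np.linalg.norm(A-B)
def proj(n,P):
    K,D,r,t=C[n];return cv2.projectPoints(np.array([P],float).reshape(-1,3),cv2.Rodrigues(r.T)[0],-r.T@t,K,D)[0][:,0]
def crop(im,x0,x1,y0,y1,s):
    o=cv2.resize(im[y0:y1,x0:x1],None,fx=s,fy=s,interpolation=cv2.INTER_CUBIC)
    for x in range(x0-x0%10+10,x1,10):
        cv2.line(o,((x-x0)*s,0),((x-x0)*s,6),(0,0,255),1);cv2.putText(o,str(x),((x-x0)*s-9,17),0,.33,(0,0,255),1)
    for y in range(y0-y0%10+10,y1,10):
        cv2.line(o,(0,(y-y0)*s),(6,(y-y0)*s),(0,0,255),1);cv2.putText(o,str(y),(8,(y-y0)*s+4),0,.33,(0,0,255),1)
    return o
E
python3 - <<'E'
from h import *
t=cv2.imread("pics/top0.png");s=cv2.imread("pics/side0.png")
cv2.imwrite("pics/c1.png",crop(t,230,340,210,285,7))
cv2.imwrite("pics/c2.png",np.hstack([crop(t,130,215,205,292,4),crop(t,340,430,185,272,4)]))
cv2.imwrite("pics/c3.png",crop(s,270,365,165,262,6))
E
```

```text
(no output)
```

View pics/c1.png

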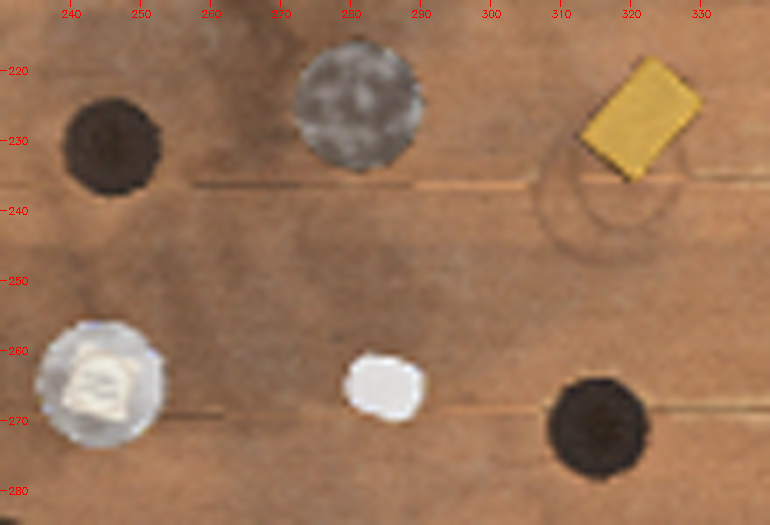

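View pics/c2.png

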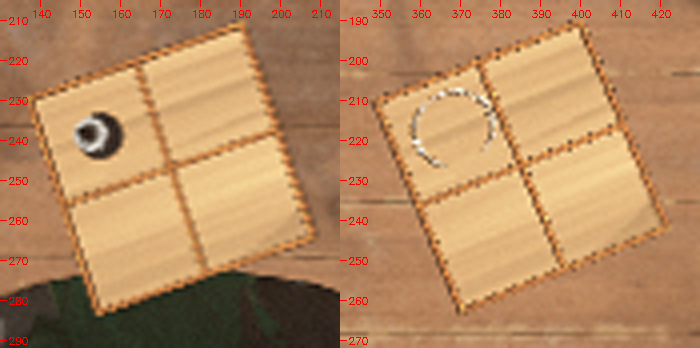

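View pics/c3.png

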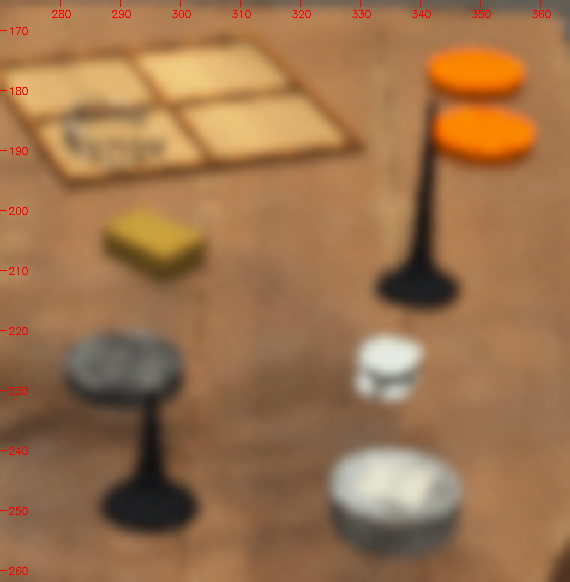

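Run:
```python
from h import *
np.set_printoptions(precision=4,suppress=True)
for k,a,b in [("block",(281,225),(290.5,225.8)),("tin",(244.3,265),(336,246.5)),("wax",(321.5,227),(296,204.3)),("loupe",(284.8,265.2),(335,224)),("mfoot",(315.5,271),(340,212)),("scone",(246,231),(295,248))]:
    print(k,*tri(a,b))
for k,z,p in [("block",.012,(281,225)),("tin",.02,(244.3,265)),("wax",.019,(321.5,227)),("loupe",.013,(284.8,265.2)),("mfoot",.01,(315.5,271)),("scone",.01,(246,231))]: print(k,plane("top",p,z))
w=[plane("top",p,.019) for p in [(323,218),(330,224.5),(320.5,236),(313,229.5)]]
for i in range(4): d=w[(i+1)%4]-w[i];print("wax edge",np.hypot(*d[:2]),np.degrees(np.arctan2(d[1],d[0])))
for k,q in [("ring",[(138.3,229.5),(191,211.3),(209,264),(154.3,284)]),("cuff",[(349.5,210.3),(400.5,191.3),(422,242),(370.3,263.3)])]:
    P=np.array([plane("top",p,.006) for p in q])[:,:2];c=P.mean(0);print(k,c)
    for i in range(4): d=P[(i+1)%4]-P[i];print(np.hypot(*d),np.degrees(np.arctan2(d[1],d[0])))
print("cone",plane("top",(155,239),.01),"cuff",plane("top",(368,217),.01))
print("gripper",proj("top",[.2438,.6289,.2256]))
for q in [(339,0)]: print(tri((191,211.3),(263.5,288)))
```

```text
block [ 0.5635 -0.0278  0.0081] 0.0013694006533867197
tin [0.4507 0.0758 0.0163] 0.0015571535592669044
wax [ 0.556  -0.1427  0.0147] 0.003077615616245984
loupe [ 0.449  -0.0378  0.0134] 0.0027128716049205025
mfoot [ 0.4317 -0.1247  0.0043] 0.0037015170167063894
scone [0.5467 0.072  0.0044] 0.002042654036315393
block [ 0.5639 -0.0278  0.012 ]
tin [0.4515 0.0755 0.02  ]
wax [ 0.5572 -0.1422  0.019 ]
loupe [ 0.4504 -0.0379  0.013 ]
mfoot [ 0.4336 -0.1244  0.01  ]
scone [0.5473 0.0717 0.01  ]
wax edge 0.026983806051384226 -133.48482589050082
wax edge 0.04249397634185338 139.77720067350637
wax edge 0.027941641978943943 48.61607353480976
wax edge 0.04347461250682919 -41.535317433492395
ring [0.5028 0.2786]
0.158343053146075 -70.93200024782276
0.15922037702676553 -160.40462277178509
0.16320730748070136 109.90292900388575
0.1616272233090007 17.869225918077188
cuff [ 0.5587 -0.3281]
0.1595687836712771 -69.87280240155786
0.15779037963968903 -158.79672914076022
0.16217813045543245 111.53673257188878
0.1617524000957229 20.26995403192103
cone [0.5255 0.3296 0.01  ] cuff [ 0.586  -0.2771  0.01  ]
gripper [[  1.3223 355.0797]]
(array([0.603 , 0.2294, 0.006 ]), np.float64(0.003200064155396715))
```

```bash
cat >> h.py <<'E'
def go(x,y,z,yaw=None,frm=None):
    "units: rz turn to yaw first, then x,y,z shifts in the turned tool frame"
    o=ctrl.get_obs();p=o["tool_pos"] if frm is None else frm
    w=o["orientation"];cy=w[2];yaw=cy if yaw is None else yaw
    r=R.from_euler("xyz",[180,0,yaw],degrees=True)
    print("t",round(o["clock"],2),"pose",np.round(p,4),np.round(w,2),"rz units",round((cy-yaw)/4,2),"shift units",np.round(r.inv().apply(np.array([x,y,z])-p)/.025,2))
E
python3 -c "
from h import *
go(.5565,-.1424,.12,-43)"
```

```text
t 0.1 pose [0.2439 0.629  0.2257] [ 1.7992e+02 -1.0000e-02 -2.1190e+01] rz units 5.45 shift units [30.19 14.04  4.23]
```

Candidates (top view pixels):
- **Bench block:** the grey disc at (281,225). The orange discs at (164,187), (375,286) and (404,286) and the purple disc at (198,134) are ruled out.
- **Tin:** the bright disc at (244,265). The jar at (323,105) is not in the stock.
- **Mandrel:** (316,271), tall in the side view at (340,181–216). The cone at (246,231) is the short one.
- **Wax:** (321,227).
- **Loupe:** (285,265).

The crops confirm these choices. The cuff tray is on the right and the ring tray on the left. I'll take the wax first.

>>> {"op": "play_rows", "data": {"motion": [{"rz": 0.91},{"rz": 0.91},{"rz": 0.91},{"rz": 0.91},{"rz": 0.91},{"rz": 0.9},{"x": 1,"y": 0.46},{"x": 1,"y": 0.46},{"x": 1,"y": 0.46},{"x": 1,"y": 0.46},{"x": 1,"y": 0.46},{"x": 1,"y": 0.46},{"x": 1,"y": 0.46},{"x": 1,"y": 0.46},{"x": 1,"y": 0.46},{"x": 1,"y": 0.46},{"x": 1,"y": 0.46},{"x": 1,"y": 0.46},{"x": 1,"y": 0.46},{"x": 1,"y": 0.46}], "fingers": 1}}

```text
$.motion[0]: bad value
```

>>> {"op": "play_rows", "data": {"motion": [{"x": 1,"y": 0.46},{"x": 1,"y": 0.46},{"x": 1,"y": 0.46},{"x": 1,"y": 0.46},{"x": 1,"y": 0.46},{"x": 1,"y": 0.46},{"x": 1,"y": 0.46},{"x": 1,"y": 0.46},{"x": 1,"y": 0.46},{"x": 1,"y": 0.46,"z": 0.6},{"x": 1,"y": 0.46,"z": 0.6},{"x": 1,"y": 0.46,"z": 0.6},{"x": 1,"y": 0.46,"z": 0.6},{"x": 1,"y": 0.46,"z": 0.6},{"x": 1,"y": 0.46,"z": 0.6},{"x": 1,"y": 0.46,"z": 0.6},{},{}]}}

```text
$.motion[0]: bad value
```

```bash
python3 -c "
from h import *
go(.5565,-.1424,.006,-43)
im=cams.snapshot('side');cv2.imwrite('pics/s1.png',crop(im,200,420,120,285,3))"
```

```text
t 0.1 pose [0.2439 0.629  0.2257] [ 1.7992e+02 -1.0000e-02 -2.1190e+01] rz units 5.45 shift units [30.19 14.04  8.79]
```

View pics/s1.png

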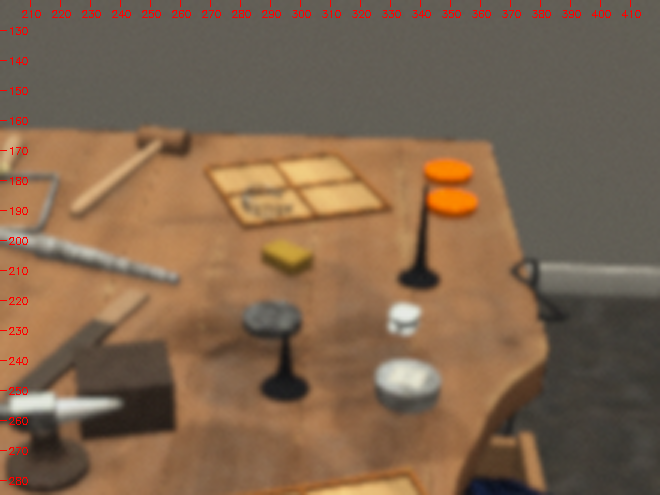

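The calls were refused and nothing moved; each row probably needs all six numbers. I'll give full rows.

>>> {"op": "play_rows", "data": {"motion": [{"x": 0,"y": 0,"z": 0,"rx": 0,"ry": 0,"rz": 0.91},{"x": 0,"y": 0,"z": 0,"rx": 0,"ry": 0,"rz": 0.91},{"x": 0,"y": 0,"z": 0,"rx": 0,"ry": 0,"rz": 0.91},{"x": 0,"y": 0,"z": 0,"rx": 0,"ry": 0,"rz": 0.91},{"x": 0,"y": 0,"z": 0,"rx": 0,"ry": 0,"rz": 0.91},{"x": 0,"y": 0,"z": 0,"rx": 0,"ry": 0,"rz": 0.9},{"x": 1,"y": 0.46,"z": 0,"rx": 0,"ry": 0,"rz": 0},{"x": 1,"y": 0.46,"z": 0,"rx": 0,"ry": 0,"rz": 0},{"x": 1,"y": 0.46,"z": 0,"rx": 0,"ry": 0,"rz": 0},{"x": 1,"y": 0.46,"z": 0,"rx": 0,"ry": 0,"rz": 0},{"x": 1,"y": 0.46,"z": 0,"rx": 0,"ry": 0,"rz": 0},{"x": 1,"y": 0.46,"z": 0,"rx": 0,"ry": 0,"rz": 0},{"x": 1,"y": 0.46,"z": 0,"rx": 0,"ry": 0,"rz": 0},{"x": 1,"y": 0.46,"z": 0,"rx": 0,"ry": 0,"rz": 0},{"x": 1,"y": 0.46,"z": 0,"rx": 0,"ry": 0,"rz": 0},{"x": 1,"y": 0.46,"z": 0,"rx": 0,"ry": 0,"rz": 0}], "fingers": 1}}

```text
clock: 2.15
tool_pos: [0.3491, 0.3731, 0.2266]
orientation: [-180.0, 0.0, -43.0]
force: [-0.9, -0.1, 1.1]
opening: 0.0879
gripper_force: 0.0
```

>>> {"op": "play_rows", "data": {"motion": [{"x": 1,"y": 0.47,"z": 0,"rx": 0,"ry": 0,"rz": 0},{"x": 1,"y": 0.47,"z": 0,"rx": 0,"ry": 0,"rz": 0},{"x": 1,"y": 0.47,"z": 0,"rx": 0,"ry": 0,"rz": 0},{"x": 1,"y": 0.47,"z": 0,"rx": 0,"ry": 0,"rz": 0},{"x": 1,"y": 0.47,"z": 0,"rx": 0,"ry": 0,"rz": 0},{"x": 1,"y": 0.47,"z": 0,"rx": 0,"ry": 0,"rz": 0},{"x": 1,"y": 0.47,"z": 0,"rx": 0,"ry": 0,"rz": 0},{"x": 1,"y": 0.47,"z": 0,"rx": 0,"ry": 0,"rz": 0},{"x": 1,"y": 0.47,"z": 0,"rx": 0,"ry": 0,"rz": 0},{"x": 1,"y": 0.47,"z": 0,"rx": 0,"ry": 0,"rz": 0},{"x": 1,"y": 0.47,"z": 0,"rx": 0,"ry": 0,"rz": 0},{"x": 1,"y": 0.47,"z": 0,"rx": 0,"ry": 0,"rz": 0},{"x": 1,"y": 0.47,"z": 0,"rx": 0,"ry": 0,"rz": 0},{"x": 1,"y": 0.47,"z": 0.5,"rx": 0,"ry": 0,"rz": 0},{"x": 1,"y": 0.47,"z": 0.5,"rx": 0,"ry": 0,"rz": 0},{"x": 1,"y": 0.47,"z": 0.5,"rx": 0,"ry": 0,"rz": 0},{"x": 1,"y": 0.47,"z": 0.5,"rx": 0,"ry": 0,"rz": 0},{"x": 1,"y": 0.47,"z": 0.5,"rx": 0,"ry": 0,"rz": 0},{"x": 1,"y": 0.47,"z": 0.5,"rx": 0,"ry": 0,"rz": 0},{"x": 1,"y": 0.47,"z": 0.5,"rx": 0,"ry": 0,"rz": 0}]}}

```text
clock: 4.65
tool_pos: [0.5538, -0.1398, 0.1387]
orientation: [-180.0, -0.0, -43.0]
force: [0.7, -0.7, -0.1]
opening: 0.0879
gripper_force: 0.0
```

>>> {"op": "play_rows", "data": {"motion": [{"x": 0,"y": 0,"z": 0.5,"rx": 0,"ry": 0,"rz": 0},{"x": 0,"y": 0,"z": 0,"rx": 0,"ry": 0,"rz": 0},{"x": 0,"y": 0,"z": 0,"rx": 0,"ry": 0,"rz": 0}]}}

```text
clock: 5.03
tool_pos: [0.5539, -0.1378, 0.1271]
orientation: [-180.0, -0.0, -43.0]
force: [0.2, 0.1, -0.5]
opening: 0.0876
gripper_force: 0.0
```

```bash
python3 -c "
from h import *
go(.5565,-.1424,.006,-43)
im=cams.snapshot('side');jm=cams.snapshot('top');cv2.imwrite('pics/s2.png',np.hstack([crop(im,230,360,120,260,3),crop(jm,270,380,170,310,3)]))"
```

```text
t 5.03 pose [ 0.5539 -0.1378  0.1271] [-1.7998e+02 -2.0000e-02 -4.2950e+01] rz units 0.01 shift units [0.2  0.06 4.84]
```

View pics/s2.png

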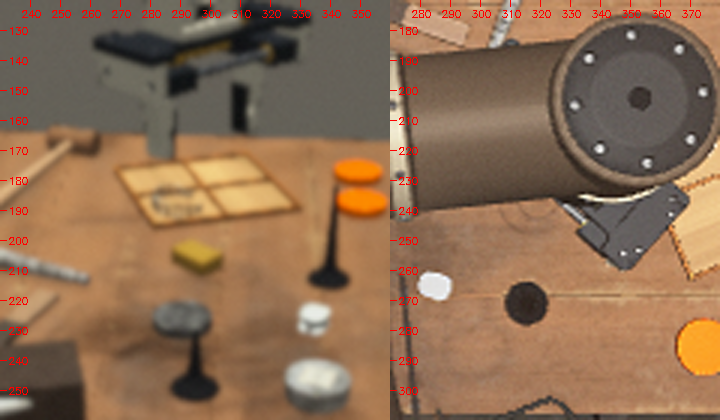

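The picture shows the gripper above the wax, at side (296,204), with the fingers straddling it and the mandrel clear of the gripper body. I'll descend and grip.

>>> {"op": "play_rows", "data": {"motion": [{"x": 0.2,"y": 0.06,"z": 0.9,"rx": 0,"ry": 0,"rz": 0},{"x": 0,"y": 0,"z": 0.9,"rx": 0,"ry": 0,"rz": 0},{"x": 0,"y": 0,"z": 0.9,"rx": 0,"ry": 0,"rz": 0},{"x": 0,"y": 0,"z": 0.9,"rx": 0,"ry": 0,"rz": 0},{"x": 0,"y": 0,"z": 0.7,"rx": 0,"ry": 0,"rz": 0},{"x": 0,"y": 0,"z": 0.5,"rx": 0,"ry": 0,"rz": 0},{"x": 0,"y": 0,"z": 0,"rx": 0,"ry": 0,"rz": 0}]}}

```text
clock: 6.0
tool_pos: [0.5562, -0.1423, 0.0061]
orientation: [180.0, 0.0, -43.0]
force: [0.0, -0.2, 0.9]
opening: 0.0874
gripper_force: 0.0
```

>>> {"op": "play_rows", "data": {"motion": [{"x": 0,"y": 0,"z": 0,"rx": 0,"ry": 0,"rz": 0},{"x": 0,"y": 0,"z": 0,"rx": 0,"ry": 0,"rz": 0},{"x": 0,"y": 0,"z": 0,"rx": 0,"ry": 0,"rz": 0},{"x": 0,"y": 0,"z": 0,"rx": 0,"ry": 0,"rz": 0},{"x": 0,"y": 0,"z": 0,"rx": 0,"ry": 0,"rz": 0},{"x": 0,"y": 0,"z": 0,"rx": 0,"ry": 0,"rz": 0}], "fingers": -1}}

```text
clock: 6.75
tool_pos: [0.5566, -0.1426, 0.0066]
orientation: [-180.0, -0.0, -43.0]
force: [0.8, 0.2, 0.2]
opening: 0.0333
gripper_force: 0.4
```

>>> {"op": "play_rows", "data": {"motion": [{"x": 0,"y": 0,"z": -0.4,"rx": 0,"ry": 0,"rz": 0},{"x": 0,"y": 0,"z": -1,"rx": 0,"ry": 0,"rz": 0},{"x": 0,"y": 0,"z": -1,"rx": 0,"ry": 0,"rz": 0},{"x": 0,"y": 0,"z": -1,"rx": 0,"ry": 0,"rz": 0},{"x": 0,"y": 0,"z": 0,"rx": 0,"ry": 0,"rz": 0}]}}

```text
clock: 7.38
tool_pos: [0.5581, -0.1426, 0.0943]
orientation: [-179.8, -0.2, -43.0]
force: [-0.0, -0.1, -0.9]
opening: 0.0302
gripper_force: 30.0
```

```bash
python3 -c "
from h import *
go(.4782,.2277,.012,-43)"
```

```text
t 7.38 pose [ 0.5581 -0.1426  0.0943] [-179.82   -0.19  -42.97] rz units 0.01 shift units [-12.44  -8.65   3.29]
```

>>> {"op": "play_rows", "data": {"motion": [{"x": -0.96,"y": -0.66,"z": 0,"rx": 0,"ry": 0,"rz": 0},{"x": -0.96,"y": -0.66,"z": 0,"rx": 0,"ry": 0,"rz": 0},{"x": -0.96,"y": -0.66,"z": 0,"rx": 0,"ry": 0,"rz": 0},{"x": -0.96,"y": -0.66,"z": 0,"rx": 0,"ry": 0,"rz": 0},{"x": -0.96,"y": -0.66,"z": 0,"rx": 0,"ry": 0,"rz": 0},{"x": -0.96,"y": -0.66,"z": 0,"rx": 0,"ry": 0,"rz": 0},{"x": -0.96,"y": -0.66,"z": 0,"rx": 0,"ry": 0,"rz": 0},{"x": -0.96,"y": -0.66,"z": 0,"rx": 0,"ry": 0,"rz": 0},{"x": -0.96,"y": -0.66,"z": 0,"rx": 0,"ry": 0,"rz": 0},{"x": -0.96,"y": -0.66,"z": 0,"rx": 0,"ry": 0,"rz": 0},{"x": -0.96,"y": -0.66,"z": 0,"rx": 0,"ry": 0,"rz": 0},{"x": -0.96,"y": -0.66,"z": 0,"rx": 0,"ry": 0,"rz": 0},{"x": -0.92,"y": -0.7,"z": 0,"rx": 0,"ry": 0,"rz": 0},{"x": 0,"y": 0,"z": 0.5,"rx": 0,"ry": 0,"rz": 0},{"x": 0,"y": 0,"z": 0.5,"rx": 0,"ry": 0,"rz": 0},{"x": 0,"y": 0,"z": 0,"rx": 0,"ry": 0,"rz": 0}]}}

```text
clock: 9.38
tool_pos: [0.4751, 0.2256, 0.065]
orientation: [179.8, 0.0, -43.0]
force: [-1.1, 0.2, -0.4]
opening: 0.0302
gripper_force: 30.0
```

```bash
python3 -c "
from h import *
go(.4782,.2277,.012,-43)
im=cams.snapshot('side');cv2.imwrite('pics/s3.png',crop(im,220,400,200,350,4))"
```

```text
t 9.38 pose [0.4751 0.2256 0.065 ] [ 1.798e+02  2.000e-02 -4.304e+01] rz units -0.01 shift units [ 0.03 -0.15  2.12]
```

View pics/s3.png

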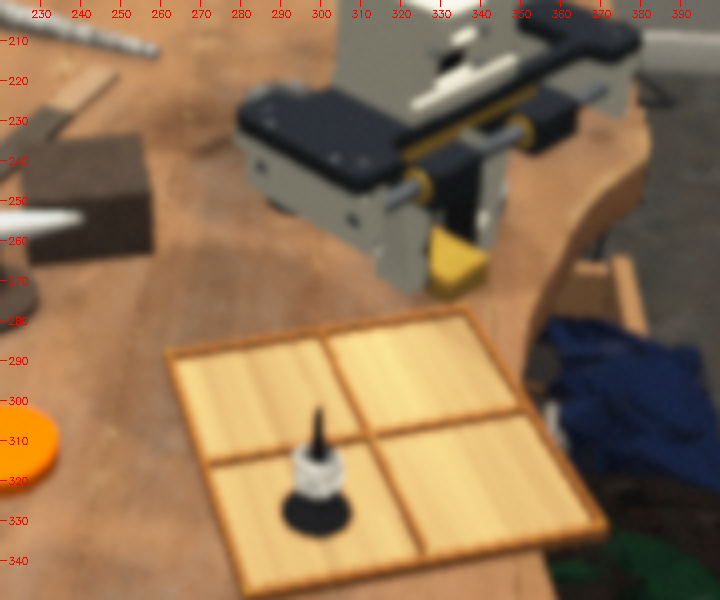

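The picture shows the wax held square, above the near-right compartment. The tray corners are at side (262,288), (336,277), (371,332) and (281,349). I'll cross-check the tray centre from this view.

```bash
python3 -c "
from h import *
P=np.array([plane('side',p,.007)[:2] for p in [(262,288),(336,277),(371.5,331),(281,349)]]);print(P.mean(0));print([np.round((np.hypot(*d),np.degrees(np.arctan2(d[1],d[0]))),3) for d in np.roll(P,-1,0)-P])
P=np.array([plane('side',p,.007)[:2] for p in [(269,177.5),(308.5,171),(330.5,189.5),(281,196)]]);print(P.mean(0));print([np.round((np.hypot(*d),np.degrees(np.arctan2(d[1],d[0]))),3) for d in np.roll(P,-1,0)-P])"
```

```text
[0.50210249 0.28211283]
[array([ 1.59000e-01, -1.61529e+02]), array([  0.16 , 110.222]), array([ 0.163, 19.775]), array([  0.163, -71.428])]
[ 0.55936357 -0.31661316]
[array([ 1.5000e-01, -1.5197e+02]), array([  0.171, 115.117]), array([ 0.163, 21.81 ]), array([  0.154, -69.758])]
```

>>> {"op": "play_rows", "data": {"motion": [{"x": 0,"y": -0.15,"z": 0.8,"rx": 0,"ry": 0,"rz": 0},{"x": 0,"y": 0,"z": 0.7,"rx": 0,"ry": 0,"rz": 0},{"x": 0,"y": 0,"z": 0.4,"rx": 0,"ry": 0,"rz": 0},{"x": 0,"y": 0,"z": 0.2,"rx": 0,"ry": 0,"rz": 0},{"x": 0,"y": 0,"z": 0,"rx": 0,"ry": 0,"rz": 0},{"x": 0,"y": 0,"z": 0,"rx": 0,"ry": 0,"rz": 0}]}}

```text
clock: 10.18
tool_pos: [0.4789, 0.2301, 0.0146]
orientation: [-179.9, -0.0, -43.0]
force: [-0.0, 0.0, -1.4]
opening: 0.0301
gripper_force: 30.0
```

>>> {"op": "play_rows", "data": {"motion": [{"x": 0,"y": 0,"z": 0,"rx": 0,"ry": 0,"rz": 0},{"x": 0,"y": 0,"z": 0,"rx": 0,"ry": 0,"rz": 0},{"x": 0,"y": 0,"z": 0,"rx": 0,"ry": 0,"rz": 0}], "fingers": 0.05}}

```text
clock: 10.55
tool_pos: [0.4786, 0.23, 0.0142]
orientation: [-180.0, -0.0, -43.0]
force: [-0.7, -1.3, 0.2]
opening: 0.0457
gripper_force: 0.0
```

>>> {"op": "play_rows", "data": {"motion": [{"x": 0,"y": 0,"z": -0.5,"rx": 0,"ry": 0,"rz": 0},{"x": 0,"y": 0,"z": -1,"rx": 0,"ry": 0,"rz": 0},{"x": 0,"y": 0,"z": -1,"rx": 0,"ry": 0,"rz": 0},{"x": 0,"y": 0,"z": -1,"rx": 0,"ry": 0,"rz": 0},{"x": 0,"y": 0,"z": -1,"rx": 0,"ry": 0,"rz": 0},{"x": 0,"y": 0,"z": -0.5,"rx": 0,"ry": 0,"rz": 0},{"x": 0,"y": 0,"z": 0,"rx": 0,"ry": 0,"rz": 0}]}}

```text
clock: 11.42
tool_pos: [0.4789, 0.2302, 0.14]
orientation: [-179.9, -0.0, -43.0]
force: [-0.3, -0.4, -0.8]
opening: 0.0461
gripper_force: 0.0
```

```bash
python3 -c "
from h import *
go(.4325,-.1246,.15,0)"
```

```text
t 11.43 pose [0.4789 0.2302 0.14  ] [-179.88   -0.    -42.98] rz units -10.75 shift units [-1.86 14.19 -0.4 ]
```

>>> {"op": "play_rows", "data": {"motion": [{"x": 0,"y": 0,"z": 0,"rx": 0,"ry": 0,"rz": -0.98},{"x": 0,"y": 0,"z": 0,"rx": 0,"ry": 0,"rz": -0.98},{"x": 0,"y": 0,"z": 0,"rx": 0,"ry": 0,"rz": -0.98},{"x": 0,"y": 0,"z": 0,"rx": 0,"ry": 0,"rz": -0.98},{"x": 0,"y": 0,"z": 0,"rx": 0,"ry": 0,"rz": -0.98},{"x": 0,"y": 0,"z": 0,"rx": 0,"ry": 0,"rz": -0.98},{"x": 0,"y": 0,"z": 0,"rx": 0,"ry": 0,"rz": -0.98},{"x": 0,"y": 0,"z": 0,"rx": 0,"ry": 0,"rz": -0.98},{"x": 0,"y": 0,"z": 0,"rx": 0,"ry": 0,"rz": -0.98},{"x": 0,"y": 0,"z": 0,"rx": 0,"ry": 0,"rz": -0.98},{"x": 0,"y": 0,"z": 0,"rx": 0,"ry": 0,"rz": -0.95}]}}

```text
clock: 12.8
tool_pos: [0.478, 0.2294, 0.1377]
orientation: [179.9, 0.1, 0.1]
force: [-0.1, 0.6, 0.2]
opening: 0.0463
gripper_force: 0.0
```

>>> {"op": "play_rows", "data": {"motion": [{"x": -0.12,"y": 0.95,"z": -0.1,"rx": 0,"ry": 0,"rz": 0},{"x": -0.12,"y": 0.95,"z": -0.1,"rx": 0,"ry": 0,"rz": 0},{"x": -0.12,"y": 0.95,"z": -0.1,"rx": 0,"ry": 0,"rz": 0},{"x": -0.12,"y": 0.95,"z": -0.1,"rx": 0,"ry": 0,"rz": 0},{"x": -0.12,"y": 0.95,"z": 0,"rx": 0,"ry": 0,"rz": 0},{"x": -0.12,"y": 0.95,"z": 0,"rx": 0,"ry": 0,"rz": 0},{"x": -0.12,"y": 0.95,"z": 0,"rx": 0,"ry": 0,"rz": 0},{"x": -0.12,"y": 0.95,"z": 0,"rx": 0,"ry": 0,"rz": 0},{"x": -0.12,"y": 0.95,"z": 0,"rx": 0,"ry": 0,"rz": 0},{"x": -0.12,"y": 0.95,"z": 0,"rx": 0,"ry": 0,"rz": 0},{"x": -0.12,"y": 0.95,"z": 0,"rx": 0,"ry": 0,"rz": 0},{"x": -0.12,"y": 0.95,"z": 0,"rx": 0,"ry": 0,"rz": 0},{"x": -0.12,"y": 0.95,"z": 0,"rx": 0,"ry": 0,"rz": 0},{"x": -0.12,"y": 0.95,"z": 0,"rx": 0,"ry": 0,"rz": 0},{"x": -0.18,"y": 0.9,"z": 0,"rx": 0,"ry": 0,"rz": 0},{"x": 0,"y": 0,"z": 0,"rx": 0,"ry": 0,"rz": 0},{"x": 0,"y": 0,"z": 0,"rx": 0,"ry": 0,"rz": 0}]}}

```text
clock: 14.92
tool_pos: [0.4319, -0.1255, 0.1492]
orientation: [-180.0, -0.0, -0.0]
force: [-0.3, 0.6, -1.9]
opening: 0.0461
gripper_force: 0.0
```

```bash
python3 -c "
from h import *
go(.4325,-.1246,.045,0)
im=cams.snapshot('side');jm=cams.snapshot('top');cv2.imwrite('pics/s4.png',np.hstack([crop(im,270,390,90,230,3),crop(jm,130,270,190,330,3)]))"
```

```text
t 14.93 pose [ 0.4319 -0.1255  0.1492] [-1.7999e+02 -3.0000e-02 -5.0000e-02] rz units -0.01 shift units [ 0.02 -0.04  4.17]
```

View pics/s4.png

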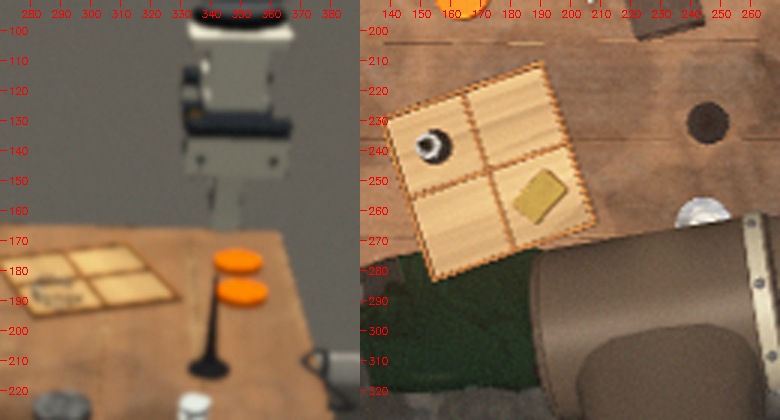

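The wax lies flat inside its compartment, at top (190,252). The gripper is above the mandrel, whose spike tip is at side (341,182). I'll descend onto the spike.

>>> {"op": "play_rows", "data": {"motion": [{"x": 0,"y": -0.04,"z": 0.8,"rx": 0,"ry": 0,"rz": 0},{"x": 0,"y": 0,"z": 0.8,"rx": 0,"ry": 0,"rz": 0},{"x": 0,"y": 0,"z": 0.8,"rx": 0,"ry": 0,"rz": 0},{"x": 0,"y": 0,"z": 0.8,"rx": 0,"ry": 0,"rz": 0},{"x": 0,"y": 0,"z": 0.6,"rx": 0,"ry": 0,"rz": 0},{"x": 0,"y": 0,"z": 0.3,"rx": 0,"ry": 0,"rz": 0},{"x": 0,"y": 0,"z": 0,"rx": 0,"ry": 0,"rz": 0}]}}

```text
clock: 15.9
tool_pos: [0.4321, -0.1239, 0.0464]
orientation: [180.0, 0.0, 0.1]
force: [0.9, -0.1, 0.5]
opening: 0.0461
gripper_force: 0.0
```

>>> {"op": "play_rows", "data": {"motion": [{"x": 0,"y": 0,"z": 0,"rx": 0,"ry": 0,"rz": 0},{"x": 0,"y": 0,"z": 0,"rx": 0,"ry": 0,"rz": 0},{"x": 0,"y": 0,"z": 0,"rx": 0,"ry": 0,"rz": 0},{"x": 0,"y": 0,"z": 0,"rx": 0,"ry": 0,"rz": 0},{"x": 0,"y": 0,"z": 0,"rx": 0,"ry": 0,"rz": 0},{"x": 0,"y": 0,"z": 0,"rx": 0,"ry": 0,"rz": 0}], "fingers": -1}}

```text
clock: 16.65
tool_pos: [0.4322, -0.1242, 0.0466]
orientation: [180.0, 0.0, 0.0]
force: [-0.1, 0.8, 1.1]
opening: 0.0078
gripper_force: 30.0
```

>>> {"op": "play_rows", "data": {"motion": [{"x": 0,"y": 0,"z": -0.4,"rx": 0,"ry": 0,"rz": 0},{"x": 0,"y": 0,"z": -1,"rx": 0,"ry": 0,"rz": 0},{"x": 0,"y": 0,"z": -1,"rx": 0,"ry": 0,"rz": 0},{"x": 0,"y": 0,"z": -1,"rx": 0,"ry": 0,"rz": 0},{"x": 0,"y": 0,"z": 0,"rx": 0,"ry": 0,"rz": 0},{"x": 0,"y": 0,"z": 0,"rx": 0,"ry": 0,"rz": 0}]}}

```text
clock: 17.4
tool_pos: [0.4317, -0.1241, 0.1313]
orientation: [-180.0, 0.0, -0.0]
force: [-0.7, 0.4, -1.8]
opening: 0.0075
gripper_force: 29.9
```

```bash
python3 -c "
from h import *
go(.5535,.2555,.132,0)
im=cams.snapshot('side');cv2.imwrite('pics/s5.png',crop(im,270,390,90,230,4))"
```

```text
t 17.4 pose [ 0.4317 -0.1241  0.1313] [-1.7998e+02  2.0000e-02 -0.0000e+00] rz units -0.0 shift units [  4.87 -15.18  -0.03]
```

View pics/s5.png

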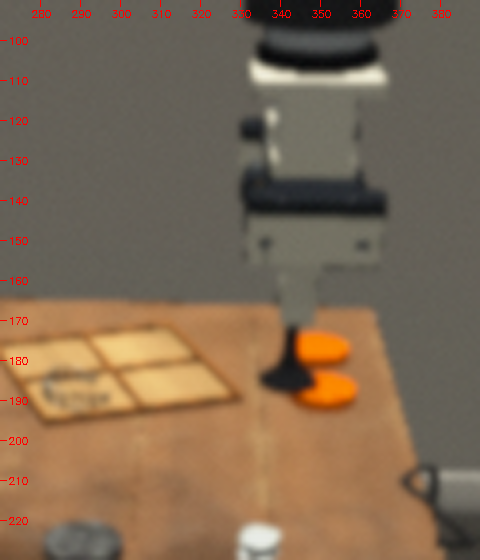

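The mandrel is held upright, with its foot at side (342,185). I'll carry it to the far-right compartment of the ring tray.

>>> {"op": "play_rows", "data": {"motion": [{"x": 0.3,"y": -0.95,"z": 0,"rx": 0,"ry": 0,"rz": 0},{"x": 0.3,"y": -0.95,"z": 0,"rx": 0,"ry": 0,"rz": 0},{"x": 0.3,"y": -0.95,"z": 0,"rx": 0,"ry": 0,"rz": 0},{"x": 0.3,"y": -0.95,"z": 0,"rx": 0,"ry": 0,"rz": 0},{"x": 0.3,"y": -0.95,"z": 0,"rx": 0,"ry": 0,"rz": 0},{"x": 0.3,"y": -0.95,"z": 0,"rx": 0,"ry": 0,"rz": 0},{"x": 0.3,"y": -0.95,"z": 0,"rx": 0,"ry": 0,"rz": 0},{"x": 0.3,"y": -0.95,"z": 0,"rx": 0,"ry": 0,"rz": 0},{"x": 0.3,"y": -0.95,"z": 0,"rx": 0,"ry": 0,"rz": 0},{"x": 0.3,"y": -0.95,"z": 0,"rx": 0,"ry": 0,"rz": 0},{"x": 0.3,"y": -0.95,"z": 0,"rx": 0,"ry": 0,"rz": 0},{"x": 0.3,"y": -0.95,"z": 0,"rx": 0,"ry": 0,"rz": 0},{"x": 0.3,"y": -0.95,"z": 0,"rx": 0,"ry": 0,"rz": 0},{"x": 0.3,"y": -0.95,"z": 0,"rx": 0,"ry": 0,"rz": 0},{"x": 0.3,"y": -0.95,"z": 0,"rx": 0,"ry": 0,"rz": 0},{"x": 0.37,"y": -0.93,"z": 0,"rx": 0,"ry": 0,"rz": 0},{"x": 0,"y": 0,"z": 0.9,"rx": 0,"ry": 0,"rz": 0},{"x": 0,"y": 0,"z": 0.9,"rx": 0,"ry": 0,"rz": 0},{"x": 0,"y": 0,"z": 0.6,"rx": 0,"ry": 0,"rz": 0},{"x": 0,"y": 0,"z": 0,"rx": 0,"ry": 0,"rz": 0}]}}

```text
clock: 19.95
tool_pos: [0.5534, 0.2552, 0.0704]
orientation: [179.9, 0.1, 0.0]
force: [0.7, -1.0, -0.3]
opening: 0.0079
gripper_force: 29.9
```

>>> {"op": "play_rows", "data": {"motion": [{"x": 0,"y": 0,"z": 0,"rx": 0,"ry": 0,"rz": 0},{"x": 0,"y": 0,"z": 0,"rx": 0,"ry": 0,"rz": 0}]}}

```text
clock: 20.2
tool_pos: [0.5544, 0.2558, 0.0726]
orientation: [-179.9, -0.1, 0.0]
force: [1.4, -0.3, -1.3]
opening: 0.0081
gripper_force: 29.9
```

```bash
python3 -c "
from h import *
go(.5535,.2555,.0505,0)
im=cams.snapshot('side');cv2.imwrite('pics/s6.png',crop(im,240,380,180,350,4)[:600])"
```

```text
t 20.2 pose [0.5544 0.2558 0.0726] [-1.7994e+02 -8.0000e-02  1.0000e-02] rz units 0.0 shift units [-0.03  0.01  0.88]
```

View pics/s6.png

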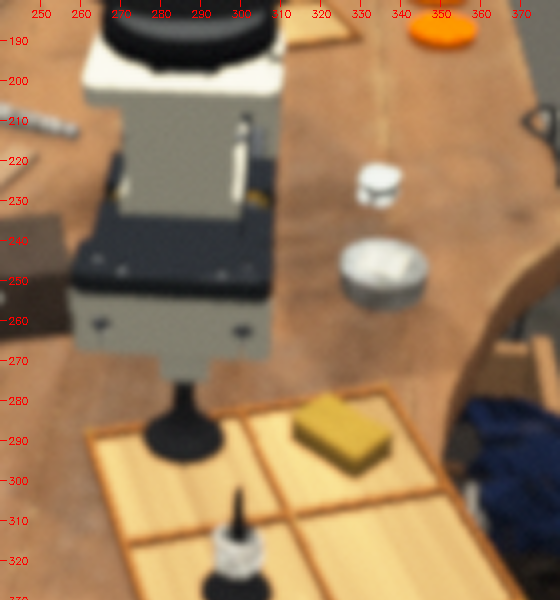

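>>> {"op": "play_rows", "data": {"motion": [{"x": 0,"y": 0,"z": 0.4,"rx": 0,"ry": 0,"rz": 0},{"x": 0,"y": 0,"z": 0.25,"rx": 0,"ry": 0,"rz": 0},{"x": 0,"y": 0,"z": 0.15,"rx": 0,"ry": 0,"rz": 0},{"x": 0,"y": 0,"z": 0,"rx": 0,"ry": 0,"rz": 0},{"x": 0,"y": 0,"z": 0,"rx": 0,"ry": 0,"rz": 0}]}}

```text
clock: 20.88
tool_pos: [0.5539, 0.2554, 0.0516]
orientation: [-180.0, -0.0, 0.0]
force: [0.1, 0.3, -0.5]
opening: 0.0079
gripper_force: 29.9
```

```bash
python3 -c "
from h import *
go(.5535,.2555,.0495,0);print(proj('side',[.5535,.2555,.003]),proj('side',[.5535,.2555,.021]))
im=cams.snapshot('side');cv2.imwrite('pics/s7.png',crop(im,240,340,230,350,5))"
```

```text
t 20.88 pose [0.5539 0.2554 0.0516] [-1.8e+02 -1.0e-02  2.0e-02] rz units 0.0 shift units [-0.02 -0.    0.08]
[[286.03412179 298.98721997]] [[286.07765036 291.76268735]]
```

View pics/s7.png

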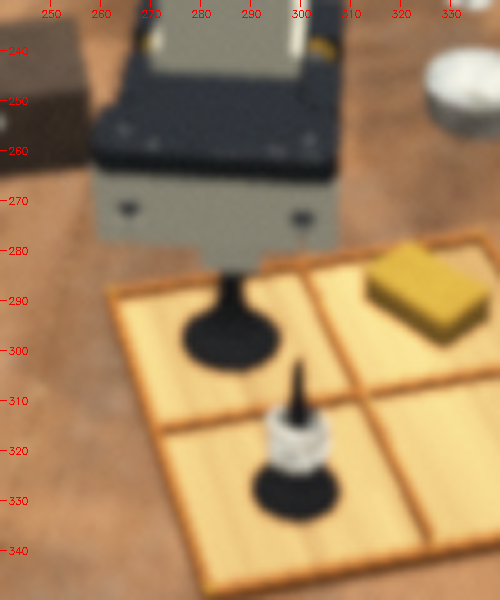

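The mandrel's foot is over its compartment at side (286,298), just above the floor, with the ringed cone and the wax undisturbed. I'll lower it the last 2 mm and release.

>>> {"op": "play_rows", "data": {"motion": [{"x": 0,"y": 0,"z": 0.05,"rx": 0,"ry": 0,"rz": 0},{"x": 0,"y": 0,"z": 0.03,"rx": 0,"ry": 0,"rz": 0},{"x": 0,"y": 0,"z": 0,"rx": 0,"ry": 0,"rz": 0}]}}

```text
clock: 21.3
tool_pos: [0.5538, 0.2554, 0.0497]
orientation: [-180.0, -0.0, 0.0]
force: [-0.3, 0.6, -0.7]
opening: 0.008
gripper_force: 29.9
```

>>> {"op": "play_rows", "data": {"motion": [{"x": 0,"y": 0,"z": 0,"rx": 0,"ry": 0,"rz": 0},{"x": 0,"y": 0,"z": 0,"rx": 0,"ry": 0,"rz": 0},{"x": 0,"y": 0,"z": 0,"rx": 0,"ry": 0,"rz": 0},{"x": 0,"y": 0,"z": 0,"rx": 0,"ry": 0,"rz": 0}], "fingers": 0.1}}

```text
clock: 21.8
tool_pos: [0.5538, 0.2554, 0.0496]
orientation: [180.0, -0.0, 0.0]
force: [-0.1, -1.1, 0.6]
opening: 0.0427
gripper_force: 0.0
```

>>> {"op": "play_rows", "data": {"motion": [{"x": 0,"y": 0,"z": -0.5,"rx": 0,"ry": 0,"rz": 0},{"x": 0,"y": 0,"z": -1,"rx": 0,"ry": 0,"rz": 0},{"x": 0,"y": 0,"z": -1,"rx": 0,"ry": 0,"rz": 0},{"x": 0,"y": 0,"z": -1,"rx": 0,"ry": 0,"rz": 0},{"x": 0,"y": 0,"z": -0.5,"rx": 0,"ry": 0,"rz": 0},{"x": 0,"y": 0,"z": 0,"rx": 0,"ry": 0,"rz": 0},{"x": 0,"y": 0,"z": 0,"rx": 0,"ry": 0,"rz": 0}]}}

```text
clock: 22.68
tool_pos: [0.5533, 0.255, 0.1487]
orientation: [180.0, 0.1, 0.0]
force: [-0.1, -0.4, 0.7]
opening: 0.0482
gripper_force: 0.0
```

```bash
python3 -c "
from h import *
go(.4497,-.038,.005,0)"
```

```text
t 22.68 pose [0.5533 0.255  0.1487] [1.7996e+02 7.0000e-02 0.0000e+00] rz units 0.0 shift units [-4.14 11.72  5.75]
```

>>> {"op": "play_rows", "data": {"motion": [{"x": -0.34,"y": 0.98,"z": 0,"rx": 0,"ry": 0,"rz": 0},{"x": -0.34,"y": 0.98,"z": 0,"rx": 0,"ry": 0,"rz": 0},{"x": -0.34,"y": 0.98,"z": 0,"rx": 0,"ry": 0,"rz": 0},{"x": -0.34,"y": 0.98,"z": 0,"rx": 0,"ry": 0,"rz": 0},{"x": -0.34,"y": 0.98,"z": 0,"rx": 0,"ry": 0,"rz": 0},{"x": -0.34,"y": 0.98,"z": 0,"rx": 0,"ry": 0,"rz": 0},{"x": -0.34,"y": 0.98,"z": 0,"rx": 0,"ry": 0,"rz": 0},{"x": -0.34,"y": 0.98,"z": 0,"rx": 0,"ry": 0,"rz": 0},{"x": -0.35,"y": 0.98,"z": 0,"rx": 0,"ry": 0,"rz": 0},{"x": -0.35,"y": 0.98,"z": 0,"rx": 0,"ry": 0,"rz": 0},{"x": -0.35,"y": 0.98,"z": 0,"rx": 0,"ry": 0,"rz": 0},{"x": -0.37,"y": 0.94,"z": 0,"rx": 0,"ry": 0,"rz": 0},{"x": 0,"y": 0,"z": 0.9,"rx": 0,"ry": 0,"rz": 0},{"x": 0,"y": 0,"z": 0.9,"rx": 0,"ry": 0,"rz": 0},{"x": 0,"y": 0,"z": 0.9,"rx": 0,"ry": 0,"rz": 0},{"x": 0,"y": 0,"z": 0.9,"rx": 0,"ry": 0,"rz": 0},{"x": 0,"y": 0,"z": 0.9,"rx": 0,"ry": 0,"rz": 0},{"x": 0,"y": 0,"z": 0.7,"rx": 0,"ry": 0,"rz": 0},{"x": 0,"y": 0,"z": 0.4,"rx": 0,"ry": 0,"rz": 0},{"x": 0,"y": 0,"z": 0,"rx": 0,"ry": 0,"rz": 0}], "fingers": 0.5}}

```text
clock: 25.18
tool_pos: [0.4499, -0.0382, 0.0092]
orientation: [180.0, 0.1, -0.0]
force: [-0.2, 0.1, 1.0]
opening: 0.0659
gripper_force: 0.0
```

>>> {"op": "play_rows", "data": {"motion": [{"x": 0,"y": 0,"z": 0,"rx": 0,"ry": 0,"rz": 0},{"x": 0,"y": 0,"z": 0,"rx": 0,"ry": 0,"rz": 0}]}}

```text
clock: 25.42
tool_pos: [0.4509, -0.0375, 0.0102]
orientation: [-180.0, -0.1, 0.0]
force: [-0.6, 0.2, 0.6]
opening: 0.0657
gripper_force: 0.0
```

>>> {"op": "play_rows", "data": {"motion": [{"x": 0,"y": 0,"z": 0.2,"rx": 0,"ry": 0,"rz": 0},{"x": 0,"y": 0,"z": 0,"rx": 0,"ry": 0,"rz": 0}]}}

```text
clock: 25.68
tool_pos: [0.4502, -0.0377, 0.0043]
orientation: [180.0, 0.0, 0.0]
force: [-0.5, -0.2, -0.3]
opening: 0.0659
gripper_force: 0.0
```

>>> {"op": "play_rows", "data": {"motion": [{"x": 0,"y": 0,"z": 0,"rx": 0,"ry": 0,"rz": 0},{"x": 0,"y": 0,"z": 0,"rx": 0,"ry": 0,"rz": 0},{"x": 0,"y": 0,"z": 0,"rx": 0,"ry": 0,"rz": 0},{"x": 0,"y": 0,"z": 0,"rx": 0,"ry": 0,"rz": 0},{"x": 0,"y": 0,"z": 0,"rx": 0,"ry": 0,"rz": 0},{"x": 0,"y": 0,"z": 0,"rx": 0,"ry": 0,"rz": 0},{"x": 0,"y": 0,"z": 0,"rx": 0,"ry": 0,"rz": 0}], "fingers": -1}}

```text
clock: 26.55
tool_pos: [0.4504, -0.0376, 0.0046]
orientation: [-180.0, -0.0, 0.0]
force: [-0.7, -0.1, 0.8]
opening: 0.0272
gripper_force: 30.0
```

>>> {"op": "play_rows", "data": {"motion": [{"x": 0,"y": 0,"z": -0.4,"rx": 0,"ry": 0,"rz": 0},{"x": 0,"y": 0,"z": -1,"rx": 0,"ry": 0,"rz": 0},{"x": 0,"y": 0,"z": -1,"rx": 0,"ry": 0,"rz": 0},{"x": 0,"y": 0,"z": -1,"rx": 0,"ry": 0,"rz": 0},{"x": 0,"y": 0,"z": -1,"rx": 0,"ry": 0,"rz": 0},{"x": 0,"y": 0,"z": -1,"rx": 0,"ry": 0,"rz": 0},{"x": 0,"y": 0,"z": 0,"rx": 0,"ry": 0,"rz": 0},{"x": 0,"y": 0,"z": 0,"rx": 0,"ry": 0,"rz": 0}]}}

```text
clock: 27.55
tool_pos: [0.4499, -0.0377, 0.1395]
orientation: [-180.0, 0.0, -0.0]
force: [-0.1, -0.0, -0.1]
opening: 0.0269
gripper_force: 30.0
```

```bash
python3 -c "
from h import *
go(.4515,.305,.0105,0)
cv2.imwrite('pics/loupe_held.png',cams.snapshot('side'))"
```

```text
t 27.55 pose [ 0.4499 -0.0377  0.1395] [-179.98    0.     -0.  ] rz units -0.0 shift units [  0.06 -13.71   5.16]
```

>>> {"op": "play_rows", "data": {"motion": [{"x": 0,"y": -0.98,"z": 0,"rx": 0,"ry": 0,"rz": 0},{"x": 0,"y": -0.98,"z": 0,"rx": 0,"ry": 0,"rz": 0},{"x": 0,"y": -0.98,"z": 0,"rx": 0,"ry": 0,"rz": 0},{"x": 0,"y": -0.98,"z": 0,"rx": 0,"ry": 0,"rz": 0},{"x": 0,"y": -0.98,"z": 0,"rx": 0,"ry": 0,"rz": 0},{"x": 0,"y": -0.98,"z": 0,"rx": 0,"ry": 0,"rz": 0},{"x": 0,"y": -0.98,"z": 0,"rx": 0,"ry": 0,"rz": 0},{"x": 0,"y": -0.98,"z": 0,"rx": 0,"ry": 0,"rz": 0},{"x": 0,"y": -0.98,"z": 0,"rx": 0,"ry": 0,"rz": 0},{"x": 0,"y": -0.98,"z": 0,"rx": 0,"ry": 0,"rz": 0},{"x": 0,"y": -0.98,"z": 0,"rx": 0,"ry": 0,"rz": 0},{"x": 0,"y": -0.98,"z": 0,"rx": 0,"ry": 0,"rz": 0},{"x": 0,"y": -0.98,"z": 0,"rx": 0,"ry": 0,"rz": 0},{"x": 0,"y": -0.97,"z": 0,"rx": 0,"ry": 0,"rz": 0},{"x": 0,"y": 0,"z": 0.9,"rx": 0,"ry": 0,"rz": 0},{"x": 0,"y": 0,"z": 0.9,"rx": 0,"ry": 0,"rz": 0},{"x": 0,"y": 0,"z": 0.9,"rx": 0,"ry": 0,"rz": 0},{"x": 0,"y": 0,"z": 0.9,"rx": 0,"ry": 0,"rz": 0},{"x": 0,"y": 0,"z": 0.7,"rx": 0,"ry": 0,"rz": 0},{"x": 0,"y": 0,"z": 0.4,"rx": 0,"ry": 0,"rz": 0}]}}

```text
clock: 30.1
tool_pos: [0.4501, 0.3055, 0.0211]
orientation: [179.9, 0.0, 0.0]
force: [0.6, -0.3, -0.4]
opening: 0.0271
gripper_force: 30.0
```

>>> {"op": "play_rows", "data": {"motion": [{"x": 0,"y": 0,"z": 0.3,"rx": 0,"ry": 0,"rz": 0},{"x": 0,"y": 0,"z": 0,"rx": 0,"ry": 0,"rz": 0},{"x": 0,"y": 0,"z": 0,"rx": 0,"ry": 0,"rz": 0}]}}

```text
clock: 30.48
tool_pos: [0.4506, 0.3055, 0.0151]
orientation: [-180.0, -0.0, 0.0]
force: [-0.3, -0.5, -0.4]
opening: 0.0271
gripper_force: 30.0
```

>>> {"op": "play_rows", "data": {"motion": [{"x": 0,"y": 0,"z": 0.2,"rx": 0,"ry": 0,"rz": 0},{"x": 0,"y": 0,"z": 0,"rx": 0,"ry": 0,"rz": 0}]}}

```text
clock: 30.72
tool_pos: [0.4502, 0.3049, 0.0094]
orientation: [180.0, 0.0, 0.0]
force: [0.2, -0.9, -0.7]
opening: 0.0275
gripper_force: 30.0
```

>>> {"op": "play_rows", "data": {"motion": [{"x": 0,"y": 0,"z": 0,"rx": 0,"ry": 0,"rz": 0},{"x": 0,"y": 0,"z": 0,"rx": 0,"ry": 0,"rz": 0},{"x": 0,"y": 0,"z": 0,"rx": 0,"ry": 0,"rz": 0}], "fingers": 0}}

```text
clock: 31.1
tool_pos: [0.4504, 0.3052, 0.0097]
orientation: [-180.0, -0.0, 0.0]
force: [1.2, -0.7, 0.3]
opening: 0.0435
gripper_force: 0.0
```

>>> {"op": "play_rows", "data": {"motion": [{"x": 0,"y": 0,"z": -0.5,"rx": 0,"ry": 0,"rz": 0},{"x": 0,"y": 0,"z": -1,"rx": 0,"ry": 0,"rz": 0},{"x": 0,"y": 0,"z": -1,"rx": 0,"ry": 0,"rz": 0},{"x": 0,"y": 0,"z": -1,"rx": 0,"ry": 0,"rz": 0},{"x": 0,"y": 0,"z": -1,"rx": 0,"ry": 0,"rz": 0},{"x": 0,"y": 0,"z": -0.7,"rx": 0,"ry": 0,"rz": 0},{"x": 0,"y": 0,"z": 0,"rx": 0,"ry": 0,"rz": 0},{"x": 0,"y": 0,"z": 0,"rx": 0,"ry": 0,"rz": 0}]}}

```text
clock: 32.1
tool_pos: [0.45, 0.3049, 0.1395]
orientation: [-180.0, 0.0, 0.0]
force: [-0.2, 0.0, -1.3]
opening: 0.0436
gripper_force: 0.0
```

```bash
python3 -c "
from h import *
go(.451,.0757,.008,0)"
```

```text
t 32.1 pose [0.45   0.3049 0.1395] [-1.8e+02  1.0e-02  0.0e+00] rz units 0.0 shift units [0.04 9.17 5.26]
```

>>> {"op": "play_rows", "data": {"motion": [{"x": 0,"y": 0.92,"z": 0,"rx": 0,"ry": 0,"rz": 0},{"x": 0,"y": 0.92,"z": 0,"rx": 0,"ry": 0,"rz": 0},{"x": 0,"y": 0.92,"z": 0,"rx": 0,"ry": 0,"rz": 0},{"x": 0,"y": 0.92,"z": 0,"rx": 0,"ry": 0,"rz": 0},{"x": 0,"y": 0.92,"z": 0,"rx": 0,"ry": 0,"rz": 0},{"x": 0,"y": 0.92,"z": 0,"rx": 0,"ry": 0,"rz": 0},{"x": 0,"y": 0.92,"z": 0,"rx": 0,"ry": 0,"rz": 0},{"x": 0,"y": 0.92,"z": 0,"rx": 0,"ry": 0,"rz": 0},{"x": 0,"y": 0.91,"z": 0,"rx": 0,"ry": 0,"rz": 0},{"x": 0.04,"y": 0.9,"z": 0,"rx": 0,"ry": 0,"rz": 0},{"x": 0,"y": 0,"z": 0.9,"rx": 0,"ry": 0,"rz": 0},{"x": 0,"y": 0,"z": 0.9,"rx": 0,"ry": 0,"rz": 0},{"x": 0,"y": 0,"z": 0.9,"rx": 0,"ry": 0,"rz": 0},{"x": 0,"y": 0,"z": 0.9,"rx": 0,"ry": 0,"rz": 0},{"x": 0,"y": 0,"z": 0.9,"rx": 0,"ry": 0,"rz": 0},{"x": 0,"y": 0,"z": 0.5,"rx": 0,"ry": 0,"rz": 0},{"x": 0,"y": 0,"z": 0.2,"rx": 0,"ry": 0,"rz": 0},{"x": 0,"y": 0,"z": 0,"rx": 0,"ry": 0,"rz": 0},{"x": 0,"y": 0,"z": 0,"rx": 0,"ry": 0,"rz": 0}], "fingers": 1}}

```text
clock: 34.48
tool_pos: [0.4518, 0.0761, 0.0102]
orientation: [-180.0, -0.1, 0.0]
force: [0.9, -0.3, -0.2]
opening: 0.0874
gripper_force: 0.0
```

>>> {"op": "play_rows", "data": {"motion": [{"x": 0,"y": 0,"z": 0,"rx": 0,"ry": 0,"rz": 0},{"x": 0,"y": 0,"z": 0,"rx": 0,"ry": 0,"rz": 0},{"x": 0,"y": 0,"z": 0,"rx": 0,"ry": 0,"rz": 0},{"x": 0,"y": 0,"z": 0,"rx": 0,"ry": 0,"rz": 0},{"x": 0,"y": 0,"z": 0,"rx": 0,"ry": 0,"rz": 0},{"x": 0,"y": 0,"z": 0,"rx": 0,"ry": 0,"rz": 0},{"x": 0,"y": 0,"z": 0,"rx": 0,"ry": 0,"rz": 0}], "fingers": -1}}

```text
clock: 35.35
tool_pos: [0.4514, 0.0759, 0.0096]
orientation: [-180.0, -0.0, 0.0]
force: [-0.3, 0.7, 0.9]
opening: 0.0494
gripper_force: 30.0
```

>>> {"op": "play_rows", "data": {"motion": [{"x": 0,"y": 0,"z": -0.4,"rx": 0,"ry": 0,"rz": 0},{"x": 0,"y": 0,"z": -1,"rx": 0,"ry": 0,"rz": 0},{"x": 0,"y": 0,"z": -1,"rx": 0,"ry": 0,"rz": 0},{"x": 0,"y": 0,"z": -1,"rx": 0,"ry": 0,"rz": 0},{"x": 0,"y": 0,"z": -1,"rx": 0,"ry": 0,"rz": 0},{"x": 0,"y": 0,"z": -0.6,"rx": 0,"ry": 0,"rz": 0},{"x": 0,"y": 0,"z": 0,"rx": 0,"ry": 0,"rz": 0},{"x": 0,"y": 0,"z": 0,"rx": 0,"ry": 0,"rz": 0}]}}

```text
clock: 36.35
tool_pos: [0.4509, 0.0757, 0.1342]
orientation: [180.0, 0.0, -0.0]
force: [-0.4, 0.2, -0.4]
opening: 0.049
gripper_force: 30.0
```

```bash
python3 -c "
from h import *
go(.6102,-.351,.014,0)
go(.6102,-.351,.014,-70)
cv2.imwrite('pics/tin_held_top.png',cams.snapshot('top'));cv2.imwrite('pics/tin_held_side.png',cams.snapshot('side'))"
```

```text
t 36.35 pose [0.4509 0.0757 0.1342] [ 1.8e+02  3.0e-02 -0.0e+00] rz units -0.0 shift units [ 6.37 17.07  4.81]
t 36.35 pose [0.4509 0.0757 0.1342] [ 1.8e+02  3.0e-02 -0.0e+00] rz units 17.5 shift units [18.22 -0.15  4.81]
```

>>> {"op": "play_rows", "data": {"motion": [{"x": 0,"y": 0,"z": 0,"rx": 0,"ry": 0,"rz": 1},{"x": 0,"y": 0,"z": 0,"rx": 0,"ry": 0,"rz": 1},{"x": 0,"y": 0,"z": 0,"rx": 0,"ry": 0,"rz": 1},{"x": 0,"y": 0,"z": 0,"rx": 0,"ry": 0,"rz": 1},{"x": 0,"y": 0,"z": 0,"rx": 0,"ry": 0,"rz": 1},{"x": 0,"y": 0,"z": 0,"rx": 0,"ry": 0,"rz": 1},{"x": 0,"y": 0,"z": 0,"rx": 0,"ry": 0,"rz": 1},{"x": 0,"y": 0,"z": 0,"rx": 0,"ry": 0,"rz": 1},{"x": 0,"y": 0,"z": 0,"rx": 0,"ry": 0,"rz": 1},{"x": 0,"y": 0,"z": 0,"rx": 0,"ry": 0,"rz": 1},{"x": 0,"y": 0,"z": 0,"rx": 0,"ry": 0,"rz": 1},{"x": 0,"y": 0,"z": 0,"rx": 0,"ry": 0,"rz": 1},{"x": 0,"y": 0,"z": 0,"rx": 0,"ry": 0,"rz": 1},{"x": 0,"y": 0,"z": 0,"rx": 0,"ry": 0,"rz": 1},{"x": 0,"y": 0,"z": 0,"rx": 0,"ry": 0,"rz": 1},{"x": 0,"y": 0,"z": 0,"rx": 0,"ry": 0,"rz": 1},{"x": 0,"y": 0,"z": 0,"rx": 0,"ry": 0,"rz": 1},{"x": 0,"y": 0,"z": 0,"rx": 0,"ry": 0,"rz": 0.5}]}}

```text
clock: 38.7
tool_pos: [0.451, 0.0757, 0.1339]
orientation: [179.9, -0.0, -70.1]
force: [0.5, -0.6, -0.0]
opening: 0.049
gripper_force: 30.0
```

>>> {"op": "play_rows", "data": {"motion": [{"x": 0.95,"y": 0,"z": 0,"rx": 0,"ry": 0,"rz": 0},{"x": 0.95,"y": 0,"z": 0,"rx": 0,"ry": 0,"rz": 0},{"x": 0.95,"y": 0,"z": 0,"rx": 0,"ry": 0,"rz": 0},{"x": 0.95,"y": 0,"z": 0,"rx": 0,"ry": 0,"rz": 0},{"x": 0.95,"y": 0,"z": 0,"rx": 0,"ry": 0,"rz": 0},{"x": 0.95,"y": 0,"z": 0,"rx": 0,"ry": 0,"rz": 0},{"x": 0.95,"y": 0,"z": 0,"rx": 0,"ry": 0,"rz": 0},{"x": 0.95,"y": 0,"z": 0,"rx": 0,"ry": 0,"rz": 0},{"x": 0.95,"y": 0,"z": 0,"rx": 0,"ry": 0,"rz": 0},{"x": 0.95,"y": 0,"z": 0,"rx": 0,"ry": 0,"rz": 0},{"x": 0.95,"y": 0,"z": 0,"rx": 0,"ry": 0,"rz": 0},{"x": 0.95,"y": 0,"z": 0,"rx": 0,"ry": 0,"rz": 0},{"x": 0.95,"y": 0,"z": 0,"rx": 0,"ry": 0,"rz": 0},{"x": 0.95,"y": 0,"z": 0,"rx": 0,"ry": 0,"rz": 0},{"x": 0.95,"y": 0,"z": 0,"rx": 0,"ry": 0,"rz": 0},{"x": 0.95,"y": 0,"z": 0,"rx": 0,"ry": 0,"rz": 0},{"x": 0.95,"y": 0,"z": 0,"rx": 0,"ry": 0,"rz": 0},{"x": 0.95,"y": 0,"z": 0,"rx": 0,"ry": 0,"rz": 0},{"x": 0.95,"y": -0.1,"z": 0,"rx": 0,"ry": 0,"rz": 0},{"x": 0,"y": 0,"z": 0,"rx": 0,"ry": 0,"rz": 0}]}}

```text
clock: 41.2
tool_pos: [0.6083, -0.3489, 0.1335]
orientation: [179.9, 0.0, -70.1]
force: [-0.6, 0.2, -0.5]
opening: 0.0493
gripper_force: 30.0
```

```bash
python3 -c "
from h import *
go(.6102,-.351,.0135,-70)
cv2.imwrite('pics/tin_over_side.png',cams.snapshot('side'))"
```

```text
t 41.2 pose [ 0.6083 -0.3489  0.1335] [ 1.7995e+02  3.0000e-02 -7.0060e+01] rz units -0.02 shift units [ 0.11 -0.04  4.8 ]
```

>>> {"op": "play_rows", "data": {"motion": [{"x": 0.1,"y": 0,"z": 0.9,"rx": 0,"ry": 0,"rz": 0},{"x": 0,"y": 0,"z": 0.9,"rx": 0,"ry": 0,"rz": 0},{"x": 0,"y": 0,"z": 0.9,"rx": 0,"ry": 0,"rz": 0},{"x": 0,"y": 0,"z": 0.9,"rx": 0,"ry": 0,"rz": 0},{"x": 0,"y": 0,"z": 0.7,"rx": 0,"ry": 0,"rz": 0},{"x": 0,"y": 0,"z": 0.3,"rx": 0,"ry": 0,"rz": 0},{"x": 0,"y": 0,"z": 0.1,"rx": 0,"ry": 0,"rz": 0},{"x": 0,"y": 0,"z": 0,"rx": 0,"ry": 0,"rz": 0},{"x": 0,"y": 0,"z": 0,"rx": 0,"ry": 0,"rz": 0}]}}

```text
clock: 42.38
tool_pos: [0.6095, -0.3498, 0.0179]
orientation: [-179.9, -0.0, -70.0]
force: [-0.4, 0.7, 0.4]
opening: 0.0492
gripper_force: 30.0
```

>>> {"op": "play_rows", "data": {"motion": [{"x": 0,"y": 0,"z": 0.15,"rx": 0,"ry": 0,"rz": 0},{"x": 0,"y": 0,"z": 0,"rx": 0,"ry": 0,"rz": 0}]}}

```text
clock: 42.62
tool_pos: [0.6088, -0.3496, 0.0131]
orientation: [180.0, 0.0, -70.0]
force: [-0.3, 0.2, -1.6]
opening: 0.0491
gripper_force: 30.0
```

>>> {"op": "play_rows", "data": {"motion": [{"x": 0,"y": 0,"z": 0,"rx": 0,"ry": 0,"rz": 0},{"x": 0,"y": 0,"z": 0,"rx": 0,"ry": 0,"rz": 0},{"x": 0,"y": 0,"z": 0,"rx": 0,"ry": 0,"rz": 0}], "fingers": 0.4}}

```text
clock: 43.0
tool_pos: [0.6091, -0.3496, 0.0134]
orientation: [-180.0, -0.0, -70.0]
force: [-0.1, -1.0, 0.4]
opening: 0.0613
gripper_force: 0.0
```

>>> {"op": "play_rows", "data": {"motion": [{"x": 0,"y": 0,"z": -0.5,"rx": 0,"ry": 0,"rz": 0},{"x": 0,"y": 0,"z": -1,"rx": 0,"ry": 0,"rz": 0},{"x": 0,"y": 0,"z": -1,"rx": 0,"ry": 0,"rz": 0},{"x": 0,"y": 0,"z": -1,"rx": 0,"ry": 0,"rz": 0},{"x": 0,"y": 0,"z": -1,"rx": 0,"ry": 0,"rz": 0},{"x": 0,"y": 0,"z": -0.5,"rx": 0,"ry": 0,"rz": 0},{"x": 0,"y": 0,"z": 0,"rx": 0,"ry": 0,"rz": 0}]}}

```text
clock: 43.88
tool_pos: [0.6095, -0.3498, 0.1396]
orientation: [-179.9, -0.1, -70.0]
force: [0.2, 0.7, -0.2]
opening: 0.0616
gripper_force: 0.0
```

```bash
python3 -c "
from h import *
go(.5637,-.028,.006,-70)"
```

```text
t 43.88 pose [ 0.6095 -0.3498  0.1396] [-1.799e+02 -7.000e-02 -6.998e+01] rz units 0.0 shift units [-12.72  -2.68   5.34]
```

>>> {"op": "play_rows", "data": {"motion": [{"x": -0.98,"y": -0.21,"z": 0,"rx": 0,"ry": 0,"rz": 0},{"x": -0.98,"y": -0.21,"z": 0,"rx": 0,"ry": 0,"rz": 0},{"x": -0.98,"y": -0.21,"z": 0,"rx": 0,"ry": 0,"rz": 0},{"x": -0.98,"y": -0.21,"z": 0,"rx": 0,"ry": 0,"rz": 0},{"x": -0.98,"y": -0.21,"z": 0,"rx": 0,"ry": 0,"rz": 0},{"x": -0.98,"y": -0.21,"z": 0,"rx": 0,"ry": 0,"rz": 0},{"x": -0.98,"y": -0.21,"z": 0,"rx": 0,"ry": 0,"rz": 0},{"x": -0.98,"y": -0.21,"z": 0,"rx": 0,"ry": 0,"rz": 0},{"x": -0.98,"y": -0.2,"z": 0,"rx": 0,"ry": 0,"rz": 0},{"x": -0.98,"y": -0.2,"z": 0,"rx": 0,"ry": 0,"rz": 0},{"x": -0.98,"y": -0.2,"z": 0,"rx": 0,"ry": 0,"rz": 0},{"x": -0.98,"y": -0.2,"z": 0,"rx": 0,"ry": 0,"rz": 0},{"x": -0.96,"y": -0.2,"z": 0,"rx": 0,"ry": 0,"rz": 0},{"x": 0,"y": 0,"z": 0.9,"rx": 0,"ry": 0,"rz": 0},{"x": 0,"y": 0,"z": 0.9,"rx": 0,"ry": 0,"rz": 0},{"x": 0,"y": 0,"z": 0.9,"rx": 0,"ry": 0,"rz": 0},{"x": 0,"y": 0,"z": 0.9,"rx": 0,"ry": 0,"rz": 0},{"x": 0,"y": 0,"z": 0.9,"rx": 0,"ry": 0,"rz": 0},{"x": 0,"y": 0,"z": 0,"rx": 0,"ry": 0,"rz": 0},{"x": 0,"y": 0,"z": 0,"rx": 0,"ry": 0,"rz": 0}], "fingers": 1}}

```text
clock: 46.38
tool_pos: [0.5633, -0.0276, 0.0263]
orientation: [-180.0, -0.0, -70.0]
force: [0.5, -0.1, -0.3]
opening: 0.0877
gripper_force: 0.0
```

```bash
python3 -c "
from h import *
go(.5637,-.028,.0055,-70)"
```

```text
t 46.38 pose [ 0.5633 -0.0276  0.0263] [-1.7999e+02 -1.0000e-02 -6.9950e+01] rz units 0.01 shift units [ 0.02 -0.01  0.83]
```

>>> {"op": "play_rows", "data": {"motion": [{"x": 0,"y": 0,"z": 0.5,"rx": 0,"ry": 0,"rz": 0},{"x": 0,"y": 0,"z": 0.33,"rx": 0,"ry": 0,"rz": 0},{"x": 0,"y": 0,"z": 0,"rx": 0,"ry": 0,"rz": 0},{"x": 0,"y": 0,"z": 0,"rx": 0,"ry": 0,"rz": 0}]}}

```text
clock: 46.88
tool_pos: [0.5632, -0.028, 0.0051]
orientation: [180.0, -0.0, -70.0]
force: [0.9, -0.0, 0.1]
opening: 0.0875
gripper_force: 0.0
```

>>> {"op": "play_rows", "data": {"motion": [{"x": 0,"y": 0,"z": 0,"rx": 0,"ry": 0,"rz": 0},{"x": 0,"y": 0,"z": 0,"rx": 0,"ry": 0,"rz": 0},{"x": 0,"y": 0,"z": 0,"rx": 0,"ry": 0,"rz": 0},{"x": 0,"y": 0,"z": 0,"rx": 0,"ry": 0,"rz": 0},{"x": 0,"y": 0,"z": 0,"rx": 0,"ry": 0,"rz": 0},{"x": 0,"y": 0,"z": 0,"rx": 0,"ry": 0,"rz": 0},{"x": 0,"y": 0,"z": 0,"rx": 0,"ry": 0,"rz": 0}], "fingers": -1}}

```text
clock: 47.75
tool_pos: [0.5633, -0.0279, 0.0052]
orientation: [-180.0, -0.0, -70.0]
force: [0.1, 0.1, 1.8]
opening: 0.0511
gripper_force: 30.0
```

>>> {"op": "play_rows", "data": {"motion": [{"x": 0,"y": 0,"z": -0.3,"rx": 0,"ry": 0,"rz": 0},{"x": 0,"y": 0,"z": -0.7,"rx": 0,"ry": 0,"rz": 0},{"x": 0,"y": 0,"z": -1,"rx": 0,"ry": 0,"rz": 0},{"x": 0,"y": 0,"z": -1,"rx": 0,"ry": 0,"rz": 0},{"x": 0,"y": 0,"z": -1,"rx": 0,"ry": 0,"rz": 0},{"x": 0,"y": 0,"z": 0,"rx": 0,"ry": 0,"rz": 0},{"x": 0,"y": 0,"z": 0,"rx": 0,"ry": 0,"rz": 0}]}}

```text
clock: 48.62
tool_pos: [0.5623, -0.028, 0.1043]
orientation: [179.9, 0.0, -70.0]
force: [-0.3, -0.6, -2.6]
opening: 0.0511
gripper_force: 30.0
```

```bash
python3 -c "
from h import *
go(.5075,-.304,.0115,20)
s=cams.snapshot('side');t=cams.snapshot('top')
cv2.imwrite('pics/s8.png',np.hstack([crop(s,245,375,225,350,3),crop(t,340,430,185,310,3)]))
cv2.imwrite('pics/s8full.png',s);cv2.imwrite('pics/t8full.png',t)"
```

```text
t 48.62 pose [ 0.5623 -0.028   0.1043] [ 1.7994e+02  3.0000e-02 -7.0010e+01] rz units -22.5 shift units [-5.84  9.63  3.71]
```

>>> {"op": "play_rows", "data": {"motion": [{"x": 0,"y": 0,"z": 0,"rx": 0,"ry": 0,"rz": -1},{"x": 0,"y": 0,"z": 0,"rx": 0,"ry": 0,"rz": -1},{"x": 0,"y": 0,"z": 0,"rx": 0,"ry": 0,"rz": -1},{"x": 0,"y": 0,"z": 0,"rx": 0,"ry": 0,"rz": -1},{"x": 0,"y": 0,"z": 0,"rx": 0,"ry": 0,"rz": -1},{"x": 0,"y": 0,"z": 0,"rx": 0,"ry": 0,"rz": -1},{"x": 0,"y": 0,"z": 0,"rx": 0,"ry": 0,"rz": -1},{"x": 0,"y": 0,"z": 0,"rx": 0,"ry": 0,"rz": -1},{"x": 0,"y": 0,"z": 0,"rx": 0,"ry": 0,"rz": -1},{"x": 0,"y": 0,"z": 0,"rx": 0,"ry": 0,"rz": -1},{"x": 0,"y": 0,"z": 0,"rx": 0,"ry": 0,"rz": -1},{"x": 0,"y": 0,"z": 0,"rx": 0,"ry": 0,"rz": -1},{"x": 0,"y": 0,"z": 0,"rx": 0,"ry": 0,"rz": -1},{"x": 0,"y": 0,"z": 0,"rx": 0,"ry": 0,"rz": -1},{"x": 0,"y": 0,"z": 0,"rx": 0,"ry": 0,"rz": -1},{"x": 0,"y": 0,"z": 0,"rx": 0,"ry": 0,"rz": -1},{"x": 0,"y": 0,"z": 0,"rx": 0,"ry": 0,"rz": -1},{"x": 0,"y": 0,"z": 0,"rx": 0,"ry": 0,"rz": -1},{"x": 0,"y": 0,"z": 0,"rx": 0,"ry": 0,"rz": -1},{"x": 0,"y": 0,"z": 0,"rx": 0,"ry": 0,"rz": -1}]}}

```text
clock: 51.22
tool_pos: [0.5625, -0.0281, 0.1039]
orientation: [180.0, 0.1, 10.1]
force: [0.1, -0.5, -1.2]
opening: 0.0513
gripper_force: 30.0
```

>>> {"op": "play_rows", "data": {"motion": [{"x": 0,"y": 0,"z": 0,"rx": 0,"ry": 0,"rz": -1},{"x": 0,"y": 0,"z": 0,"rx": 0,"ry": 0,"rz": -1},{"x": 0,"y": 0,"z": 0,"rx": 0,"ry": 0,"rz": -0.5},{"x": -0.58,"y": 0.96,"z": 0,"rx": 0,"ry": 0,"rz": 0},{"x": -0.58,"y": 0.96,"z": 0,"rx": 0,"ry": 0,"rz": 0},{"x": -0.58,"y": 0.96,"z": 0,"rx": 0,"ry": 0,"rz": 0},{"x": -0.58,"y": 0.96,"z": 0,"rx": 0,"ry": 0,"rz": 0},{"x": -0.58,"y": 0.96,"z": 0,"rx": 0,"ry": 0,"rz": 0},{"x": -0.58,"y": 0.96,"z": 0,"rx": 0,"ry": 0,"rz": 0},{"x": -0.59,"y": 0.96,"z": 0,"rx": 0,"ry": 0,"rz": 0},{"x": -0.59,"y": 0.96,"z": 0,"rx": 0,"ry": 0,"rz": 0},{"x": -0.59,"y": 0.97,"z": 0,"rx": 0,"ry": 0,"rz": 0},{"x": -0.59,"y": 0.98,"z": 0,"rx": 0,"ry": 0,"rz": 0},{"x": 0,"y": 0,"z": 0.9,"rx": 0,"ry": 0,"rz": 0},{"x": 0,"y": 0,"z": 0.9,"rx": 0,"ry": 0,"rz": 0},{"x": 0,"y": 0,"z": 0.9,"rx": 0,"ry": 0,"rz": 0},{"x": 0,"y": 0,"z": 0.4,"rx": 0,"ry": 0,"rz": 0},{"x": 0,"y": 0,"z": 0,"rx": 0,"ry": 0,"rz": 0},{"x": 0,"y": 0,"z": 0,"rx": 0,"ry": 0,"rz": 0}]}}

```text
clock: 53.6
tool_pos: [0.5089, -0.3043, 0.0283]
orientation: [180.0, -0.0, 20.0]
force: [-0.2, 0.0, -1.7]
opening: 0.0512
gripper_force: 30.0
```

```bash
python3 -c "
from h import *
go(.5075,-.304,.0105,20)"
```

```text
t 53.6 pose [ 0.5089 -0.3043  0.0283] [ 1.7996e+02 -4.0000e-02  2.0020e+01] rz units 0.01 shift units [-0.05 -0.03  0.71]
```

>>> {"op": "play_rows", "data": {"motion": [{"x": 0,"y": 0,"z": 0.4,"rx": 0,"ry": 0,"rz": 0},{"x": 0,"y": 0,"z": 0.2,"rx": 0,"ry": 0,"rz": 0},{"x": 0,"y": 0,"z": 0.12,"rx": 0,"ry": 0,"rz": 0},{"x": 0,"y": 0,"z": 0,"rx": 0,"ry": 0,"rz": 0},{"x": 0,"y": 0,"z": 0,"rx": 0,"ry": 0,"rz": 0}]}}

```text
clock: 54.22
tool_pos: [0.5085, -0.3041, 0.0097]
orientation: [180.0, -0.0, 20.0]
force: [-0.2, -0.1, -2.3]
opening: 0.0512
gripper_force: 30.0
```

>>> {"op": "play_rows", "data": {"motion": [{"x": 0,"y": 0,"z": 0,"rx": 0,"ry": 0,"rz": 0},{"x": 0,"y": 0,"z": 0,"rx": 0,"ry": 0,"rz": 0},{"x": 0,"y": 0,"z": 0,"rx": 0,"ry": 0,"rz": 0}], "fingers": 0.38}}

```text
clock: 54.6
tool_pos: [0.5085, -0.3042, 0.0099]
orientation: [180.0, -0.0, 20.0]
force: [-0.8, -0.2, 0.6]
opening: 0.0602
gripper_force: 0.0
```

>>> {"op": "play_rows", "data": {"motion": [{"x": 0,"y": 0,"z": -0.4,"rx": 0,"ry": 0,"rz": 0},{"x": 0,"y": 0,"z": -1,"rx": 0,"ry": 0,"rz": 0},{"x": 0,"y": 0,"z": -1,"rx": 0,"ry": 0,"rz": 0},{"x": 0,"y": 0,"z": -1,"rx": 0,"ry": 0,"rz": 0},{"x": 0,"y": 0,"z": -1,"rx": 0,"ry": 0,"rz": 0},{"x": 0,"y": 0,"z": -1,"rx": 0,"ry": 0,"rz": 0},{"x": 0,"y": -1,"z": 0,"rx": 0,"ry": 0,"rz": 0},{"x": 0,"y": -1,"z": 0,"rx": 0,"ry": 0,"rz": 0},{"x": 0,"y": -1,"z": 0,"rx": 0,"ry": 0,"rz": 0},{"x": 0,"y": -1,"z": 0,"rx": 0,"ry": 0,"rz": 0},{"x": 0,"y": -1,"z": 0,"rx": 0,"ry": 0,"rz": 0},{"x": 0,"y": -1,"z": 0,"rx": 0,"ry": 0,"rz": 0},{"x": 0,"y": -1,"z": 0,"rx": 0,"ry": 0,"rz": 0},{"x": 0,"y": -1,"z": 0,"rx": 0,"ry": 0,"rz": 0},{"x": 0,"y": -1,"z": 0,"rx": 0,"ry": 0,"rz": 0},{"x": 0,"y": -1,"z": 0,"rx": 0,"ry": 0,"rz": 0},{"x": 0,"y": 0,"z": 0,"rx": 0,"ry": 0,"rz": 0}]}}

```text
clock: 56.72
tool_pos: [0.4226, -0.0682, 0.1455]
orientation: [180.0, -0.1, 20.1]
force: [0.3, -0.0, 0.6]
opening: 0.0608
gripper_force: 0.0
```

```bash
python3 -c "
from h import *
t=cams.snapshot('top');s=cams.snapshot('side')
cv2.imwrite('pics/f1.png',np.vstack([np.hstack([crop(t,130,220,205,295,4),crop(t,340,430,185,275,4)]),np.hstack([crop(s,250,375,270,350,3)[:235],crop(s,255,370,165,245,3)[:235]])]))" 2>&1 | tail -1
```

```text
(no output)
```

View pics/f1.png

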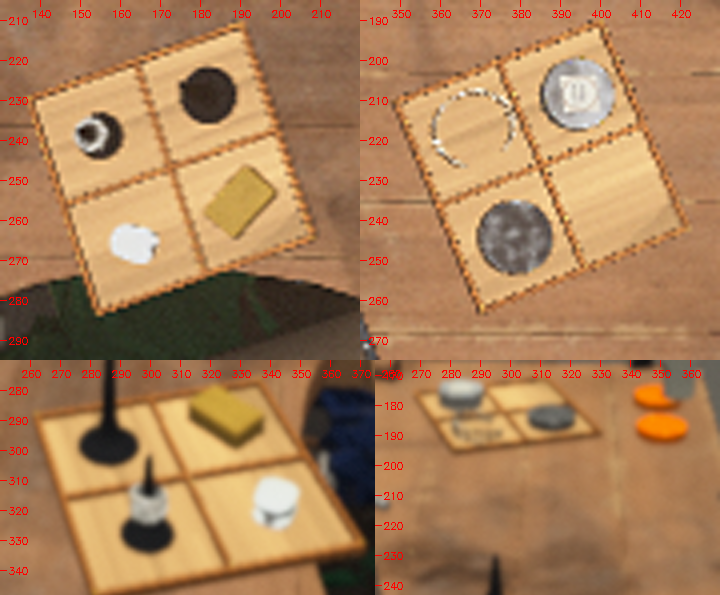

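The picture shows every item flat and well inside its own compartment. In the ring tray are the mandrel (182,229), wax (190,255) and loupe (163,266); in the cuff tray are the tin (394,208) and bench block (379,239). The cuff and the ringed cone have not moved, and the short cone's tip is still in place at side (295,232). Handing in.

```bash
python3 -c "
from plant import workorder
print(workorder.close_job())"
```

```text
the job is handed in; nothing more can be done
None
```

Both kits are made up and the job is handed in at about 57 s of the 99 s; the final pictures show all five items flat and well inside their own compartments, but the judge returned no verdict.

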